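# Seat an idler roller in the V-block fixture and clamp it

## Task

Take the metal roller from its wooden rest and lower it gently into the two V-shaped heads of the clamping fixture, so that it centres itself in both. Keeping it down in the Vs, slide it along until it pushes firmly but gently on the spring pin of the end stop, let go, and then swing the clamp arm over and press it down lightly on the roller. Never force anything, and leave the other things on the bench where they are.

Things in the scene. Friction and masses are not known exactly. Their poses are not given: they have to be found in the camera images.
- roller_center (a point): middle of the loose aluminium roller (0.28 to 0.46 kg): a plain cylinder, 40 mm diameter, 176 mm long, with a steel stub axle of 12 mm diameter and 8 mm length on each end (192 mm over all). x runs along its axis; both ends are alike. It starts lying level on the wooden rest; grasp it across its diameter near the middle.
- roller: the same roller; origin and axes as roller_center
- rest: fixed wooden rest, base plate 150 x 60 x 10 mm, origin under its centre on the bench, x along the roller that lies on it. Two notched blocks, 16 mm thick, at x = -60 and +60 mm hold the roller's axis 46 mm above the bench; between them fingers have 100 mm along x, and 36 mm from the base plate up to the axis.
- fixture: fixed clamping fixture, plywood base 340 x 76 x 12 mm (x = -165 to +175 mm), origin on the bench under the middle between its two V heads; x along the axis of a seated roller, towards the clamp; z up. The clamp posts begin at x = +143 mm. More than 60 N between the roller and the fixture (all its contacts added) is too much.
- stop: end stop at the fixture's -x end: steel block 34 x 46 x 74 mm, origin under its centre, 12 mm above the bench, axes as the fixture's. A spring-loaded brass pin with a 28 mm round head points from it to +x, axis 80 mm above the bench. The free head's face lies 36 to 58 mm from the block's centre; this setting is not measured (see stop_block_top).
- clamp_hinge (a point): hinge axis of the clamp, 155 mm from the fixture's origin along its x, 115 mm above the bench; the hinge axis is the fixture's y. The arm is a steel bar 22 mm wide and 12 mm thick, 138 mm long from the hinge.
- clamp_push (a point): point on the arm's outer face (upper face when closed), 120 mm from the hinge, 6 mm off the bar's middle plane, which passes through the hinge axis: push the arm over and down here with shut fingers. The pad yields at 1.2 N, adds 1.2 N a millimetre and goes hard after 6 mm. Press with about 5 N; over 12 N of the pad on the roller is too much.
- clamp: the clamp arm; origin on the hinge axis, arm along its own -x, pad side its own -z. It starts open: upright or leaning up to 10 degrees outward, top 255 mm above the bench; pressed home it is level within 4 degrees. Stiff hinge (0.2 N m): it stays where it is left. A sprung rubber pad, 20 mm diameter, is under it 95 mm from the hinge, its free face 17 mm below the bar's middle plane.
- tape_measure: tape measure, 68 x 71 x 35 mm, a bystander; origin under its centre
- eraser: eraser lying on the bench, 20 x 42 x 13 mm, a bystander; origin under its centre, along its y
- vee_a (a point): V head at x = -60 mm of the fixture, 85 mm above the bench. Both heads: aluminium, 20 mm thick along x, 90 degree V open upward, mouth 66 mm wide, centre plane y = 0. They are set in height together: a seated roller's axis lies 75 to 85 mm above the bench; the setting is not measured, so feel for it (the heads do not yield). Axes as the fixture's.
- vee_b (a point): the like point of the other V head, at x = +60 mm. Between the heads fingers have 100 mm along x.
- load_point (a point): the fixture's x = +22 mm, y = 0, 85 mm above the bench: where the roller's middle can be lowered clear of the stop pin and the clamp posts, before it is slid towards the fixture's -x. Axes as the fixture's.
- stop_block_top (a point): centre of the stop block's top. The roller's middle first meets the spring pin somewhere between 14 mm before and 8 mm past (+x of) the fixture's origin. The pin yields at 0.5 N, adds 0.7 N a millimetre and goes hard after 10 mm. A good push is 4 to 6 N, felt and held a moment before letting go; over 14 N is too much. The pin must stay pressed afterwards.

How it is judged (in metres and radians):
On the way, in this order (a step that is already met when the one before it is completed fails the run):
1. the roller bears in both Vs of the fixture, centred and level (contact force between roller and fixture above 1 N and y of roller_center in the frame of fixture between -0.003 and 0.003 m and z of roller_center in the frame of fixture below 0.088 m and angle between the x axis of roller_center and the x axis of fixture, either way round below 0.05 rad), for 0.1 s.
2. the roller, still in the Vs, pushes on the spring pin with more than 3 N (contact force between roller and stop above 3 N and z of roller_center in the frame of fixture below 0.088 m and angle between the x axis of roller_center and the x axis of fixture, either way round below 0.05 rad), for 0.2 s.
3. the clamp pad is pressed on the released roller with more than 2 N (contact force between clamp and roller above 2 N and contact force between the fingers and roller below 0.1 N), for 0.1 s.
At the end, for the whole second after the job is handed in: The roller lies at rest in both Vs, within 2 mm of their centre plane and within 0.03 rad of the fixture's x axis, still pressing the spring pin (over 0.8 N), with the clamp arm closed (clamp_push less than 136 mm above the bench) and its pad bearing on the roller (over 0.3 N) (y of roller_center in the frame of fixture between -0.002 and 0.002 m and z of roller_center in the frame of fixture between 0.072 and 0.087 m and angle between the x axis of roller_center and the x axis of fixture, either way round below 0.03 rad and contact force between roller and stop above 0.8 N and contact force between clamp and roller above 0.3 N and z of clamp_push in the frame of fixture below 0.136 m and linear speed of roller below 0.01 m/s); the robot touches nothing.
It fails at once if the roller is forced against the fixture with more than 60 N (V heads, pin and clamp added) (contact force between roller and fixture above 60 N).
It fails at once if the spring pin is pushed with more than 14 N (contact force between roller and stop above 14 N).
It fails at once if the clamp pad is pressed on the roller with more than 12 N (contact force between clamp and roller above 12 N).
It fails at once if a bystander is pushed more than 30 mm (distance of any of tape_measure, eraser from where it was at the start of the episode above 0.03 m).
It also fails if it takes over 72 s, if anything falls off the work surface, if the arm or the gripper's body presses on something with over 40 N, if the wrist force passes 120 N, or if a joint passes its speed limit or range.

## Robot

A 6-joint arm with a two-finger parallel gripper is mounted at the origin on the work surface; the furniture and walls round the work are solid. World frame = base frame: x ahead of the robot, y to its left, z up, the work surface at z = 0. Lengths are in mm, angles in rad, forces in N, time in s.
With the tool pointing down it reaches from about 275 to 750 mm from the base axis. Payload 10.2 kg.
Tool frame: the origin (TCP) lies at the very end of the fingers, on their centre line; the grasp point (between the pads) lies 19 mm behind it; z points along the fingers, y is the direction in which the jaws open and shut (so a half turn about z gives the same grasp; the last joint's range is limited). The gripper opens to 85 mm and grips with 20 to 120 N. Pads are 22 mm wide; open, the fingers measure 114 mm over their backs; the gripper's body (76 mm by 85 mm) begins 54 mm behind the grasp point. The pads swing forward as they close: fully open they stand 13 mm farther back than shut.
Start: joints at [1.108, 0.313, 1.498, -0, 1.331, -0.223], TCP at [124.704, 509.98, 200.594] pointing down, gripper open.
Joint ranges: [-2.94, 2.94], [-0.97, 2.17], [0.19, 2.56], [-1.23, 4.37], [0.02, 3.11], [-2.88, 2.88]. Speed limits (rad/s): [2.39, 2.39, 3.01, 3.14, 3.14, 3.14].

## Interface

Orientations are given as a unit quaternion [w, x, y, z].
In Python, from rig import sensors, imaging, ctrl gives the robot as it stands.
- The arm moves only by the shell command python3 -m creep 'ROWS' [FORCE]. ROWS is JSON, a list of rows, each an object with "grip": the finger opening in mm, from 0 to 85.4; "linear": the shift along the tool's x, y, z in mm, a list of three; "rot": the turn, a rotation vector about the tool's x, y, z in rad, a list of three. A call has 1 to 12 rows; each row shifts and turns the commanded pose from where the row before left it, along the tool's axes as they then stand; what a row does not reach is not made up. A row lasts 1/12 s, in which the tool goes at most 41.7 mm and 7.16 degrees, less where a joint would pass 70% of its speed; a pose out of reach is approached as far as the arm can. A call with a gripper value outside its range is refused whole. The fingers move at their own pace and stop on an object; FORCE is the grip in N (left out, the last holds). Time passes only in rows, so rows that do not move let the fingers close. It gives the time, the measured TCP pose, the force and the opening at its end, in the units of the state.
- sensors.sense(): the state, without advancing time (a new reading comes with each control period).
- imaging.capture(name): name is "side" or "top" or "wrist"; returns (picture, depth): 420x560x3 uint8, red, green, blue; 420x560 float32, mm along the optical axis (not along the pixel's ray), 0 where there is no reading.
- imaging.camera_params(name): a dict with "intrinsics" (3x3 intrinsics, pixels), "k1" (the pictures are not rectified: a ray, as slopes to the right and down, at radius r is drawn at 1 + k1 r^2 times it, then the intrinsics apply), "R" (3x3) and "t" (3): a world point X has camera coordinates R X + t. Camera axes: x right, y down, z forward; pixel columns grow to the right and rows downward; lengths in mm; the calibration is good to about 2 mm. A picture is of the moment at which its call begins: read the wrist's pose just before it. camera_params takes no time and is no camera call; for the wrist camera it gives the pose at the moment of the call.
- ctrl.finish_job(): hands the job in, once; it reports no verdict.
The state is a dict: "time_s": time; "joints": joint angles; "dq": joint speeds; "tau": joint torques, N m; "eef_pos": TCP position; "ee_rot": TCP orientation; "force": force on the tool from outside, world axes, zero at the start; "wrist_torque": the same for the moment, N m; "grip_width": opening from 0.0 (shut) to 1.0 (fully open).
Only numpy, scipy, OpenCV 4.12 (cv2) and the standard library are available. Lean on these libraries where they do the work, as an engineer would, in place of code of your own. Each camera call takes 0.05 s, during which the arm holds its last target.

## Working session

There is one attempt and no reset: what is moved stays moved. The work goes in short steps, Python scripts to look and compute and a shell command to move; the robot and the scene stay as the last step left them, time stands still between calls to the robot, and variables do not carry over. Pictures are saved under pics/ and viewed, and the job is handed in when it is done.

```bash
ls; mkdir -p pics
python3 - <<'E'
from rig import sensors, imaging, ctrl
import cv2, numpy as np
print(sensors.sense())
for n in ["side","top","wrist"]:
    p=imaging.camera_params(n); print(n,p)
    im,d=imaging.capture(n)
    cv2.imwrite(f"pics/{n}0.png",im[:,:,::-1]); np.savez(f"pics/{n}0.npz",im=im,d=d,K=p["intrinsics"],k1=p["k1"],R=p["R"],t=p["t"])
E
```

```text
pics
{'time_s': 0.0, 'joints': array([ 1.10759510e+00,  3.13455551e-01,  1.49844197e+00, -5.48348157e-06,
        1.33100026e+00, -2.23421367e-01]), 'dq': array([ 8.45843717e-04, -3.07946470e-04,  1.60583072e-04,  6.34435275e-04,
       -2.93350197e-05,  1.23303455e-03]), 'tau': array([-1.38956708e-03, -4.12267435e+01, -2.59738863e+01, -3.55367292e-04,
        4.16901894e-03,  1.07143376e-05]), 'eef_pos': array([124.56924121, 509.70045013, 200.03042258]), 'ee_rot': array([-2.17150598e-04,  1.19602257e-01,  9.92821673e-01, -6.15381401e-04]), 'force': array([-0.03273223,  1.47884044, -0.82626424]), 'wrist_torque': array([-0.06915943,  0.01119187,  0.02926437]), 'grip_width': 0.9965425884457602}
side {'intrinsics': array([[498.17153972,   0.        , 278.23489346],
       [  0.        , 498.17153972, 206.28634198],
       [  0.        ,   0.        ,   1.        ]]), 'k1': -0.0006398995575267039, 'R': array([[-0.99675956, -0.07775217,  0.02061493],
       [-0.06501821,  0.6278761 , -0.77559283],
       [ 0.0473604 , -0.77441992, -0.63089681]]), 't': array([ 525.90352309,   81.24519968, 1170.3323796 ])}
top {'intrinsics': array([[495.82224674,   0.        , 272.82060548],
       [  0.        , 495.82224674, 207.84738508],
       [  0.        ,   0.        ,   1.        ]]), 'k1': 0.0500710867495258, 'R': array([[ 0.0181657 , -0.99980836,  0.0072973 ],
       [-0.97666152, -0.01930644, -0.21391478],
       [ 0.21401467, -0.00324108, -0.97682507]]), 't': array([  42.26715894,  530.92961363, 1041.18970864])}
wrist {'intrinsics': array([[339.96372109,   0.        , 274.67684616],
       [  0.        , 339.96372109, 205.28925981],
       [  0.        ,   0.        ,   1.        ]]), 'k1': -0.05656217847781428, 'R': array([[ 0.23868765,  0.97109528, -0.00146921],
       [ 0.9301414 , -0.22818625,  0.2876943 ],
       [ 0.27904333, -0.07003565, -0.95772116]]), 't': array([-524.72169172,  -35.94048832,  380.90103786])}
```

View pics/top0.png

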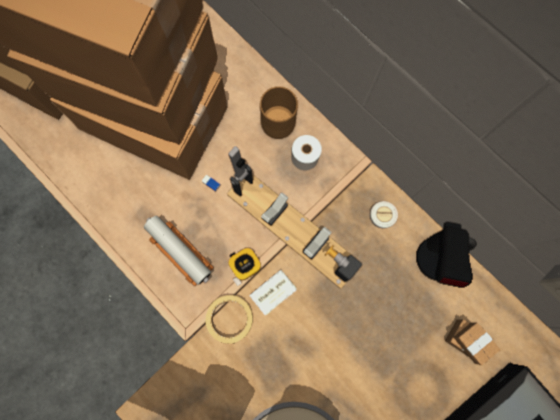

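View pics/side0.png

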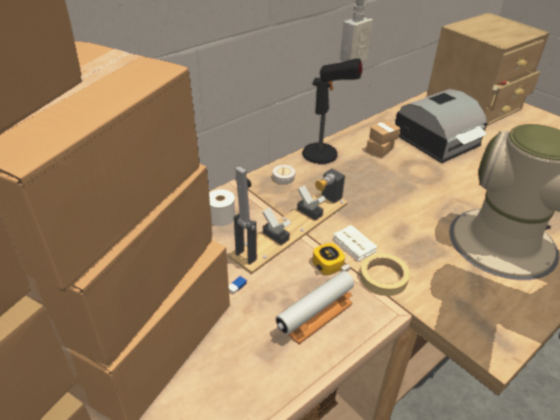

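View pics/wrist0.png

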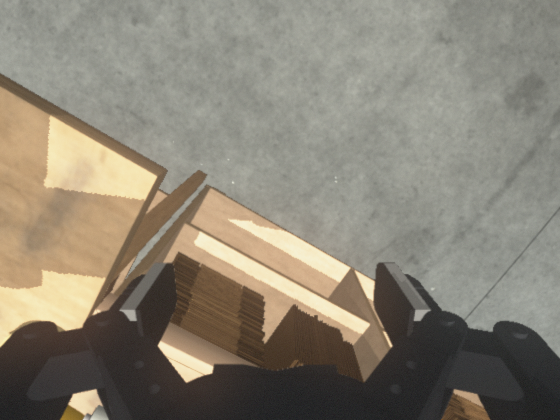

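The top view shows the roller at about (178,250) on its rest. The fixture runs diagonally, with the clamp at (240,172) and the stop at (348,268). The tape is at (244,263) and the eraser at (211,183). Next I'll enlarge these areas and deproject.

```bash
cat > h.py <<'E'
import numpy as np, cv2
def load(f):
    z=np.load(f); return z
def ray(z,u,v):
    K=z["K"]; k1=float(z["k1"])
    u=np.asarray(u,float);v=np.asarray(v,float)
    dist=np.array([k1,0,0,0,0])
    p=cv2.undistortPoints(np.stack([u,v],-1).reshape(-1,1,2),K,dist).reshape(-1,2)
    return np.c_[p,np.ones(len(p))]
def onplane(z,u,v,h):
    R=z["R"];t=z["t"]; d=ray(z,u,v)@R; C=-R.T@t
    s=(h-C[2])/d[:,2]; return C+s[:,None]*d
def cloud(z):
    d=z["d"]; vv,uu=np.mgrid[0:420,0:560]
    r=ray(z,uu.ravel(),vv.ravel())*d.ravel()[:,None]
    return ((r-z["t"])@z["R"]).reshape(420,560,3)
def proj(z,X):
    X=np.atleast_2d(X)@z["R"].T+z["t"]; 
    a=X[:,:2]/X[:,2:]; a=a*(1+float(z["k1"])*(a**2).sum(1,keepdims=True))
    K=z["K"]; return a*[K[0,0],K[1,1]]+[K[0,2],K[1,2]]
E
python3 - <<'E'
import cv2
from h import *
for n,(x0,y0,x1,y1) in dict(top=(130,130,380,310),side=(200,150,400,350)).items():
    im=cv2.imread(f"pics/{n}0.png")[y0:y1,x0:x1]
    s=min(800/im.shape[1],600/im.shape[0]); s=3
    cv2.imwrite(f"pics/{n}0z.png",cv2.resize(im,None,fx=s,fy=s,interpolation=cv2.INTER_CUBIC))
for n in("top","side"):
    z=load(f"pics/{n}0.npz"); P=cloud(z); d=z["d"]; m=(d>0)
    print(n,m.mean(), "bench z",np.median(P[...,2][m&(abs(P[...,2])<20)]))
    # bright labelled pts
    pts=dict(top=[(178,250),(244,263),(211,183),(275,208),(318,242),(348,268),(100,30)],side=[(318,303),(330,257),(238,285),(243,180),(275,230),(310,205),(335,180)])[n]
    for u,v in pts: print((u,v),P[v,u].round(1))
E
```

```text
top 0.9959821428571428 bench z 0.699324530646709
(178, 250) [431.  253.9  69. ]
(244, 263) [409.  113.4  36.7]
(211, 183) [594.9 196.6  17.5]
(275, 208) [531.4  47.4  49.8]
(318, 242) [456.7 -48.3  50.6]
(348, 268) [ 397.6 -107.7   86.1]
(100, 30) [677.7 296.3 505.9]
side 0.995922619047619 bench z -0.7728388603836517
(318, 303) [431.9 277.3  57.9]
(330, 257) [406.9 128.6  34.5]
(238, 285) [595.3 206.6  12.1]
(243, 180) [588.6 139.  232.2]
(275, 230) [530.9  62.9  42.5]
(310, 205) [455.1 -29.7  46.5]
(335, 180) [398.4 -87.9  82.2]
```

View pics/top0z.png

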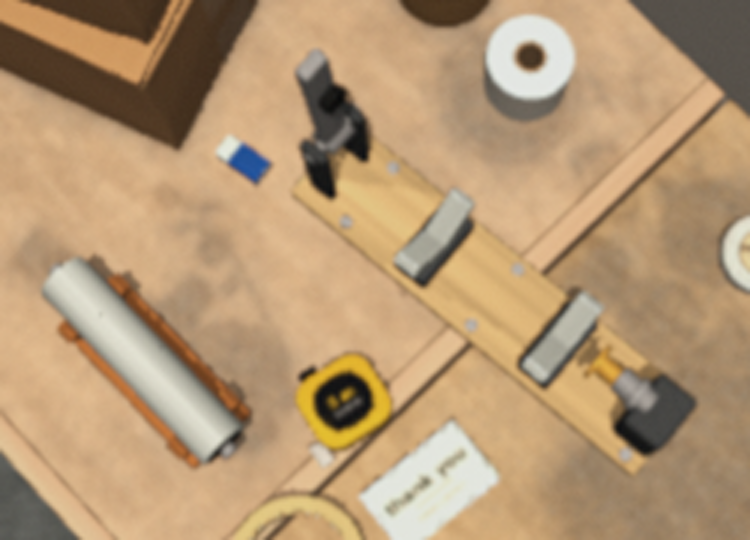

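View pics/side0z.png

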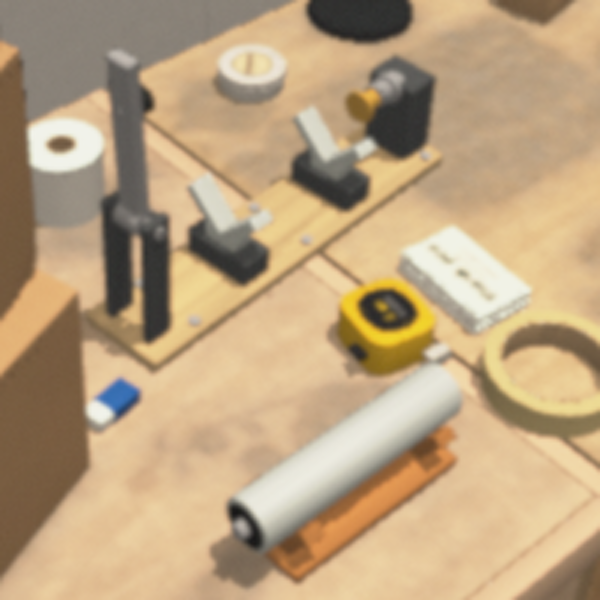

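Run:
```python
import cv2
from h import *
for n in("top","side"):
    z=load(f"pics/{n}0.npz"); P=cloud(z); X,Y,Z=[P[...,i] for i in range(3)]
    b=(abs(Z)<4)&(X>350)&(X<620)&(Y>-150)&(Y<330)
    print(n,"bench noise",Z[b].mean(),Z[b].std())
    # roller
    hsv=cv2.cvtColor(z["im"],cv2.COLOR_RGB2HSV)
    m=(X>340)&(X<540)&(Y>170)&(Y<350)&(Z>44)&(Z<80)
    nl,lab,st,_=cv2.connectedComponentsWithStats(m.astype(np.uint8)); k=1+st[1:,4].argmax(); m=lab==k
    q=P[m]; r=cv2.minAreaRect(q[:,:2].astype(np.float32)); print("roller",m.sum(),r,"ztop",np.percentile(q[:,2],[5,50,95,99]))
    # base plate
    m=(Z>7)&(Z<18)&(X>340)&(X<660)&(Y>-170)&(Y<200)
    m=cv2.morphologyEx(m.astype(np.uint8),cv2.MORPH_OPEN,np.ones((3,3)))
    nl,lab,st,_=cv2.connectedComponentsWithStats(m); 
    for k in range(1,nl):
        if st[k,4]>150:
            q=P[lab==k]; print("low comp",st[k],cv2.minAreaRect(q[:,:2].astype(np.float32)),np.median(q[:,2]))
    # stop top
    m=(Z>78)&(Z<95)&(X>340)&(X<460)&(Y>-160)&(Y<-50); q=P[m]; print("stop",m.sum(),cv2.minAreaRect(q[:,:2].astype(np.float32)),np.median(q[:,2]))
    m=(Z>40)&(Z<95)&(X>420)&(X<560)&(Y>-85)&(Y<95)
    nl,lab,st,_=cv2.connectedComponentsWithStats(m.astype(np.uint8))
    for k in range(1,nl):
        if st[k,4]>30: q=P[lab==k]; print("vee",st[k],cv2.minAreaRect(q[:,:2].astype(np.float32)),q.max(0))
    m=(Z>120)&(X>520)&(X<660)&(Y>60)&(Y<180); q=P[m]
    if len(q): print("clamp",len(q),q[q[:,2]>240].mean(0) if (q[:,2]>240).any() else 0,q[:,2].max(), cv2.minAreaRect(q[:,:2].astype(np.float32)))
```

```text
top bench noise 0.38757954832050495 1.8096046325112805
roller 1533 ((434.7306213378906, 261.09210205078125), (189.82568359375, 42.33611297607422), 45.67521667480469) ztop [50.75878577 62.89411675 68.02405273 69.62541722]
low comp [ 227  176  122  113 3171] ((494.8628845214844, 5.955718994140625), (339.36492919921875, 77.0361099243164), 50.87158966064453) 12.630120147619417
stop 549 ((414.2539367675781, -95.91572570800781), (76.43474578857422, 46.837215423583984), 49.05747604370117) 87.00229550402123
vee [261 193  27  29 312] ((529.8651123046875, 48.44749450683594), (23.977479934692383, 72.98118591308594), 48.82405090332031) [559.5620002   77.84996645  81.38526375]
vee [304 227  27  30 307] ((454.7667541503906, -43.7347412109375), (22.131427764892578, 72.47627258300781), 54.008113861083984) [486.30522798 -16.21219616  79.76942897]
vee [324 245  14  13  85] ((429.02142333984375, -74.69986724853516), (24.103145599365234, 24.7481632232666), 51.58274459838867) [445.18657159 -57.90851783  94.95448175]
clamp 450 [592.54346093 128.56088636 250.85860011] 257.5092636087368 ((589.517822265625, 
[... 558 characters left out ...]
2890625) 84.84580132122305
vee [315 178  12  13 106] ((430.2645568847656, -72.74376678466797), (26.006269454956055, 25.938488006591797), 52.112857818603516) [446.52621119 -55.49025811  92.60502614]
vee [298 186  28  23 255] ((454.1507263183594, -41.22233200073242), (23.9262752532959, 70.52067565917969), 50.439178466796875) [486.05230374 -12.32472691  75.88861259]
vee [264 208  27  26 283] ((529.14111328125, 51.821617126464844), (23.44008445739746, 71.24381256103516), 48.75327682495117) [558.06826941  80.10166784  77.74732364]
clamp 677 [593.03010556 133.26997401 248.04792374] 253.6973849817998 ((589.4111328125, 125.72073364257812), (26.252897262573242, 48.54151916503906), 50.679290771484375)
```

Run:
```python
from h import *
Q=[]
for n in("top","side"):
    z=load(f"pics/{n}0.npz"); P=cloud(z); q=P[(z["d"]>0)].reshape(-1,3); Q.append(q)
Q=np.vstack(Q)
# corridor
a=np.array([125,510.]);b=np.array([436,263.]);u=(b-a)/np.linalg.norm(b-a)
for h0 in (30,100,200,300,400):
    q=Q[(Q[:,2]>h0)&(Q[:,0]>150)]
    t=np.clip((q[:,:2]-a)@u,0,np.linalg.norm(b-a)); d=np.linalg.norm(q[:,:2]-a-t[:,None]*u,axis=1)
    i=d.argsort()[:400:40]; print(h0,[(q[j].round().tolist(),d[j].round()) for j in i[:3]])
for h0 in (100,200,300):
    q=Q[(Q[:,2]>h0)&(Q[:,1]>150)&(Q[:,0]>200)]
    print(h0,q[:,0].min().round(),q[:,1].min().round(), q[q[:,0].argmin()].round(), q[q[:,1].argmin()].round())
z=np.load("pics/wrist0.npz");C=-z["R"].T@z["t"];print("wristcam",C,z["R"][2])
```

```text
30 [([429.0, 269.0, 65.0], np.float64(0.0)), ([424.0, 275.0, 53.0], np.float64(2.0)), ([423.0, 269.0, 58.0], np.float64(3.0))]
100 [([605.0, 249.0, 106.0], np.float64(170.0)), ([607.0, 251.0, 143.0], np.float64(171.0)), ([608.0, 253.0, 110.0], np.float64(173.0))]
200 [([628.0, 246.0, 296.0], np.float64(193.0)), ([630.0, 250.0, 272.0], np.float64(195.0)), ([631.0, 251.0, 210.0], np.float64(195.0))]
300 [([629.0, 247.0, 308.0], np.float64(194.0)), ([631.0, 246.0, 322.0], np.float64(196.0)), ([632.0, 254.0, 324.0], np.float64(197.0))]
400 [([639.0, 255.0, 402.0], np.float64(203.0)), ([640.0, 258.0, 416.0], np.float64(204.0)), ([641.0, 260.0, 435.0], np.float64(205.0))]
100 605.0 150.0 [605. 249. 106.] [997. 150. 110.]
200 628.0 173.0 [628. 246. 296.] [817. 173. 233.]
300 629.0 174.0 [629. 247. 308.] [818. 174. 326.]
wristcam [ 52.38643313 528.03028512 374.36593425] [ 0.27904333 -0.07003565 -0.95772116]
```

```bash
python3 -m creep '[{"grip":85,"linear":[-30,-13.8,2],"rot":[0,0,0]},{"grip":85,"linear":[-30,-13.8,2],"rot":[0,0,0]},{"grip":85,"linear":[-30,-13.8,2],"rot":[0,0,0]},{"grip":85,"linear":[-30,-13.8,2],"rot":[0,0,0]},{"grip":85,"linear":[-30,-13.8,2],"rot":[0,0,0]},{"grip":85,"linear":[-30,-13.8,2],"rot":[0,0,0]},{"grip":85,"linear":[-30,-13.8,2],"rot":[0,0,0]},{"grip":85,"linear":[-30,-13.8,2],"rot":[0,0,0]},{"grip":85,"linear":[-30,-13.8,2],"rot":[0,0,0]},{"grip":85,"linear":[-30,-13.8,2],"rot":[0,0,0]},{"grip":85,"linear":[-30,-13.8,2],"rot":[0,0,0]},{"grip":85,"linear":[-30,-13.8,2],"rot":[0,0,0]}]' 30
python3 -m creep '[{"grip":85,"linear":[0,0,0],"rot":[0,0,-0.115]},{"grip":85,"linear":[0,0,0],"rot":[0,0,-0.115]},{"grip":85,"linear":[0,0,0],"rot":[0,0,-0.115]},{"grip":85,"linear":[0,0,0],"rot":[0,0,-0.115]},{"grip":85,"linear":[0,0,0],"rot":[0,0,-0.115]},{"grip":85,"linear":[0,0,0],"rot":[0,0,-0.115]},{"grip":85,"linear":[0,0,0],"rot":[0,0,-0.115]},{"grip":85,"linear":[0,0,0],"rot":[0,0,-0.115]},{"grip":85,"linear":[0,0,0],"rot":[0,0,-0.115]},{"grip":85,"linear":[0,0,0],"rot":[0,0,0]}]'
```

```text
time_s: 1.15
eef_pos: [436.1, 262.3, 176.4]
ee_rot: [-0.0, 0.12, 0.993, -0.0]
force: [-1.0, 1.4, -0.1]
grip_width: 0.996
time_s: 1.98
eef_pos: [435.0, 263.6, 176.4]
ee_rot: [-0.0, -0.389, 0.921, 0.0]
force: [-0.7, 0.5, -0.3]
grip_width: 0.997
```

```bash
cat > snap.py <<'E'
import sys,cv2,numpy as np
from rig import sensors, imaging
def snap(n,tag):
    p=imaging.camera_params(n); im,d=imaging.capture(n)
    cv2.imwrite(f"pics/{n}{tag}.png",im[:,:,::-1]); np.savez(f"pics/{n}{tag}.npz",im=im,d=d,K=p["intrinsics"],k1=p["k1"],R=p["R"],t=p["t"])
if __name__=="__main__": snap(sys.argv[1],sys.argv[2])
E
cat > goto.py <<'E'
# python3 goto.py x y z yawdeg : prints tool-frame shift from the present pose
import sys,numpy as np
from rig import sensors
from scipy.spatial.transform import Rotation as Ro
s=sensors.sense(); q=s["ee_rot"]; R=Ro.from_quat([q[1],q[2],q[3],q[0]]).as_matrix()
a=[float(v) for v in sys.argv[1:]]
print("lin",(R.T@(np.array(a[:3])-s["eef_pos"])).round(2),"R",R.round(4).tolist(),"pos",s["eef_pos"].round(2),"F",s["force"].round(2),"T",s["wrist_torque"].round(2),"j",s["joints"].round(2))
if len(a)>3: 
    y=np.degrees(np.arctan2(R[1,0],R[0,0])); print("yaw",y.round(3),"rotz tool",-np.radians((a[3]-y+180)%360-180).round(4))
E
python3 snap.py wrist 1; python3 goto.py 436.4 263.2 100 225.85
python3 - <<'E'
from h import *
z=load("pics/wrist1.npz"); P=cloud(z); X,Y,Z=[P[...,i] for i in range(3)]
m=(z["d"]>0)&(X>340)&(X<540)&(Y>170)&(Y<350)&(Z>50)&(Z<75)
nl,lab,st,_=cv2.connectedComponentsWithStats(m.astype(np.uint8))
for k in range(1,nl):
    if st[k,4]>500: q=P[lab==k]; print(st[k],cv2.minAreaRect(q[:,:2].astype(np.float32)),np.percentile(q[:,2],[50,95,99]))
E
```

```text
lin [-0.77 -1.3  76.42] R [[-0.7017, -0.7125, -0.0004], [-0.7125, 0.7017, -0.0001], [0.0004, 0.0002, -1.0]] pos [434.97 263.57 176.42] F [ 0.56 -0.11  0.08] T [-0.    0.01  0.02] j [ 0.31  0.3   1.58  0.    1.26 -2.05]
yaw -134.564 rotz tool -0.0072
[ 249   76   47  208 8495] ((436.21728515625, 262.5731201171875), (192.39862060546875, 39.184669494628906), 45.556602478027344) [64.34598728 67.17620407 67.8281217 ]
```

View pics/wrist1.png

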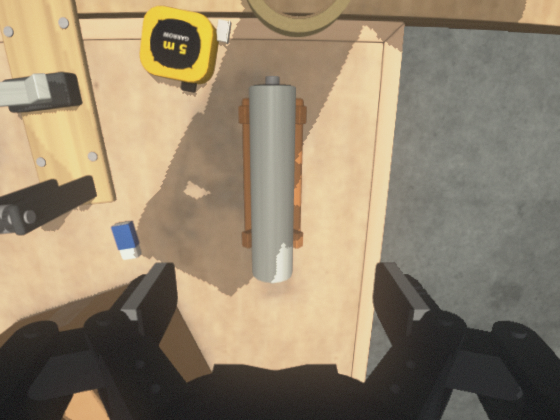

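```bash
python3 -m creep '[{"grip":85,"linear":[-0.5,-1.4,15],"rot":[0,0,-0.004]},{"grip":85,"linear":[0,0,25],"rot":[0,0,0]},{"grip":85,"linear":[0,0,25],"rot":[0,0,0]},{"grip":85,"linear":[0,0,25],"rot":[0,0,0]},{"grip":85,"linear":[0,0,25],"rot":[0,0,0]},{"grip":85,"linear":[0,0,20],"rot":[0,0,0]},{"grip":85,"linear":[0,0,14],"rot":[0,0,0]},{"grip":85,"linear":[0,0,0],"rot":[0,0,0]}]'; python3 goto.py 436.3 262.9 27 225.7
```

```text
time_s: 2.7
eef_pos: [434.8, 262.4, 25.0]
ee_rot: [-0.003, -0.387, 0.922, 0.0]
force: [-0.1, 0.7, 0.3]
grip_width: 0.993
lin [-1.42 -0.74 -2.  ] R [[-0.6999, -0.7142, -0.0049], [-0.7142, 0.6999, -0.0016], [0.0046, 0.0024, -1.0]] pos [434.77 262.4   25.01] F [-0.12  0.72  0.28] T [ 0.01  0.02 -0.03] j [ 0.31  0.49  1.75 -0.    0.91 -2.05]
yaw -134.422 rotz tool -0.0021
```

```bash
python3 -m creep '[{"grip":85,"linear":[-1.4,-0.7,-1.5],"rot":[0,0,0]},{"grip":50,"linear":[0,0,0],"rot":[0,0,0]},{"grip":44,"linear":[0,0,0],"rot":[0,0,0]},{"grip":42,"linear":[0,0,0],"rot":[0,0,0]},{"grip":42,"linear":[0,0,0],"rot":[0,0,0]},{"grip":42,"linear":[0,0,0],"rot":[0,0,0]}]' 25; python3 goto.py 436.3 262.9 27 225.7; python3 -m creep '[{"grip":34,"linear":[0,0,0],"rot":[0,0,0]},{"grip":34,"linear":[0,0,0],"rot":[0,0,0]},{"grip":34,"linear":[0,0,0],"rot":[0,0,0]},{"grip":34,"linear":[0,0,0],"rot":[0,0,0]}]' 25;  python3 goto.py 436.3 262.9 27 225.7
```

```text
time_s: 3.2
eef_pos: [438.0, 263.6, 29.5]
ee_rot: [0.0, -0.389, 0.921, -0.0]
force: [0.8, 0.6, -1.0]
grip_width: 0.492
lin [1.69 0.79 2.49] R [[-0.6975, -0.7166, 0.0006], [-0.7166, 0.6975, 0.0002], [-0.0006, -0.0003, -1.0]] pos [438.04 263.56  29.49] F [ 0.8   0.62 -0.98] T [-0.02 -0.04 -0.01] j [ 0.31  0.49  1.74 -0.    0.91 -2.06]
yaw -134.223 rotz tool 0.0013
time_s: 3.53
eef_pos: [437.9, 263.5, 29.1]
ee_rot: [-0.0, -0.389, 0.921, -0.0]
force: [0.3, -0.3, 0.6]
grip_width: 0.398
lin [1.53 0.74 2.08] R [[-0.6973, -0.7168, -0.0001], [-0.7168, 0.6973, -0.0], [0.0001, 0.0, -1.0]] pos [437.9  263.48  29.08] F [ 0.31 -0.29  0.6 ] T [ 0.   -0.01 -0.01] j [ 0.31  0.49  1.74 -0.    0.91 -2.06]
yaw -134.211 rotz tool 0.0016
```

```bash
python3 snap.py side 2;python3 snap.py wrist 2; python3 -c "
import cv2
im=cv2.imread('pics/side2.png')[200:380,220:420]; cv2.imwrite('pics/side2z.png',cv2.resize(im,None,fx=3,fy=3,interpolation=2))"
```

```text
(no output)
```

View pics/side2z.png

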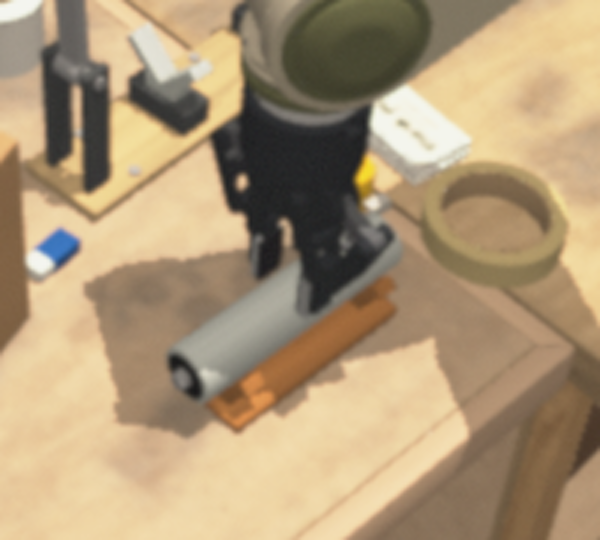

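View pics/wrist2.png

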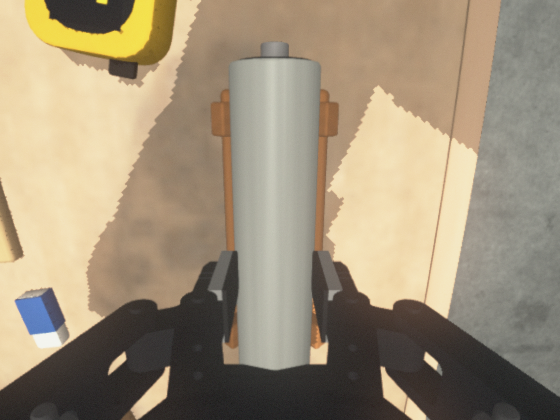

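```bash
python3 -m creep '[{"grip":28,"linear":[0,0,0],"rot":[0,0,0]},{"grip":28,"linear":[0,0,0],"rot":[0,0,0]},{"grip":28,"linear":[0,0,0],"rot":[0,0,0]},{"grip":28,"linear":[0,0,0],"rot":[0,0,0]}]' 25;  python3 goto.py 436.3 262.9 27 225.7
```

```text
time_s: 3.97
eef_pos: [438.0, 263.5, 29.1]
ee_rot: [0.0, -0.389, 0.921, -0.0]
force: [1.0, -0.9, 0.4]
grip_width: 0.327
lin [1.61 0.86 2.14] R [[-0.6973, -0.7168, 0.0003], [-0.7168, 0.6973, -0.0001], [-0.0002, -0.0002, -1.0]] pos [438.04 263.45  29.14] F [ 0.96 -0.85  0.39] T [-0.15 -0.13 -0.01] j [ 0.31  0.49  1.74 -0.    0.91 -2.06]
yaw -134.209 rotz tool 0.0016
```

```bash
python3 snap.py wrist 3; python3 snap.py side 3; python3 -c "
import cv2
im=cv2.imread('pics/side3.png')[200:380,220:420]; cv2.imwrite('pics/side3z.png',cv2.resize(im,None,fx=3,fy=3,interpolation=2))"
```

```text
(no output)
```

View pics/side3z.png

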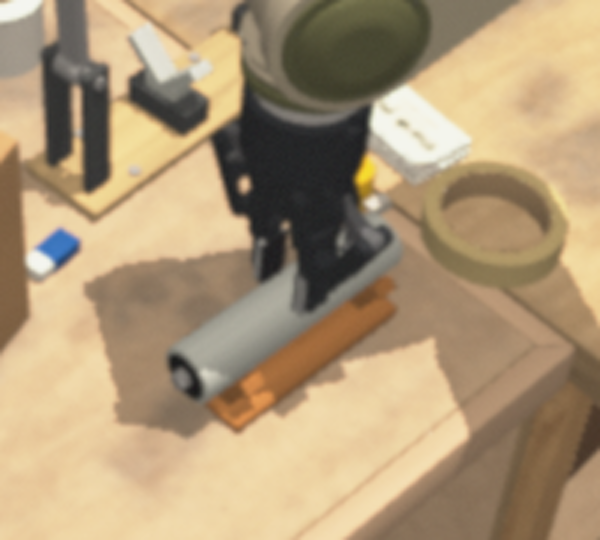

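View pics/wrist3.png

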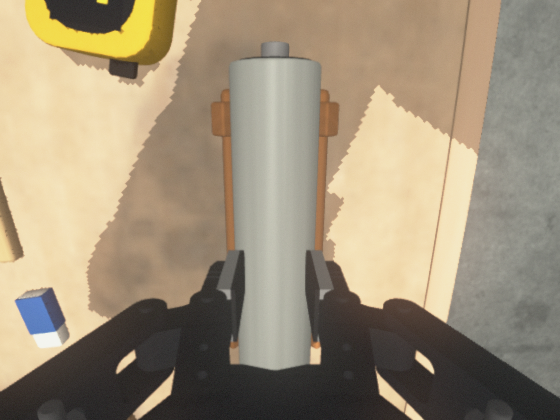

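```bash
python3 -m creep '[{"grip":20,"linear":[0,0,0],"rot":[0,0,0]},{"grip":20,"linear":[0,0,0],"rot":[0,0,0]},{"grip":20,"linear":[0,0,0],"rot":[0,0,0]},{"grip":20,"linear":[0,0,0],"rot":[0,0,0]}]' 25;  python3 goto.py 436.3 262.9 27 225.7
```

```text
time_s: 4.4
eef_pos: [438.4, 263.6, 30.3]
ee_rot: [0.001, -0.389, 0.921, -0.0]
force: [-2.4, -3.5, 13.2]
grip_width: 0.265
lin [1.93 1.03 3.35] R [[-0.6971, -0.717, 0.0013], [-0.717, 0.6971, 0.0001], [-0.001, -0.0009, -1.0]] pos [438.38 263.56  30.35] F [-2.38 -3.51 13.16] T [-0.47  0.51 -0.03] j [ 0.31  0.49  1.74 -0.    0.92 -2.06]
yaw -134.196 rotz tool 0.0018
```

```bash
python3 snap.py side 4; python3 -c "
import cv2
im=cv2.imread('pics/side4.png')[220:340,270:390]; cv2.imwrite('pics/side4z.png',cv2.resize(im,None,fx=5,fy=5,interpolation=2))"
python3 - <<'E'
from h import *
z=load("pics/side3.npz")
c=np.array([436.6,264.,0])
y=np.array([-.717,.697,0]);
for g in (14,20,26):
  for h in (30,40,50,60,70): print(g,h,((proj(z,c+y*g+[0,0,h])[0]-[270,220])*5).round())
P=cloud(load("pics/side4.npz"))
X,Y,Z=[P[...,i] for i in range(3)]
q=P[270:315,310:335]
# low dark points
im=load("pics/side4.npz")["im"]; g=im.max(2)
for v in range(290,312,2): print(v,[(int(Z[v,u]),int((P[v,u]-c)@y),int(g[v,u])) for u in range(314,334,3)])
E
```

```text
14 30 [249. 456.]
14 40 [251. 439.]
14 50 [253. 422.]
14 60 [255. 405.]
14 70 [257. 388.]
20 30 [260. 466.]
20 40 [262. 449.]
20 50 [264. 432.]
20 60 [266. 414.]
20 70 [268. 397.]
26 30 [271. 475.]
26 40 [273. 458.]
26 50 [275. 441.]
26 60 [278. 424.]
26 70 [280. 407.]
290 [(65, -11, 92), (95, 10, 100), (107, 20, 46), (106, 23, 37), (115, 32, 36), (120, 38, 36), (129, 47, 36)]
292 [(64, -7, 149), (88, 9, 106), (99, 19, 76), (97, 21, 36), (112, 34, 36), (119, 41, 38), (123, 47, 58)]
294 [(62, -5, 165), (86, 11, 104), (89, 17, 89), (93, 23, 36), (104, 32, 40), (110, 39, 47), (57, 14, 120)]
296 [(64, 0, 169), (81, 12, 106), (81, 16, 88), (87, 23, 38), (79, 22, 40), (108, 41, 118), (55, 16, 142)]
298 [(62, 1, 170), (76, 13, 105), (74, 15, 78), (83, 24, 39), (73, 22, 59), (57, 17, 140), (50, 17, 135)]
300 [(64, 6, 169), (69, 12, 107), (71, 17, 68), (76, 23, 47), (71, 24, 114), (52, 18, 136), (44, 17, 125)]
302 [(62, 8, 167), (66, 14, 121), (66, 17, 88), (71, 24, 113), (53, 18, 136), (47, 18, 127), (37, 17, 134)]
304 [(59, 10, 163), (59, 13, 149), (54, 15, 138), (50, 16, 136), (46, 18, 128), (39, 17, 131), (8, 5, 151)]
306 [(57, 12, 157), (56, 15, 146), (52, 17, 139), (48, 19, 127), (40, 18, 130), (7, 4, 149), (9, 9, 157)]
308 [(56, 15, 148), (53, 17, 138), (48, 18, 129), (40, 18, 129), (10, 6, 146), (4, 7, 157), (7, 12, 160)]
310 [(55, 18, 139), (48, 18, 129), (45, 20, 127), (8, 4, 145), (9, 9, 156), (9, 13, 161), (8, 16, 162)]
```

View pics/side4z.png

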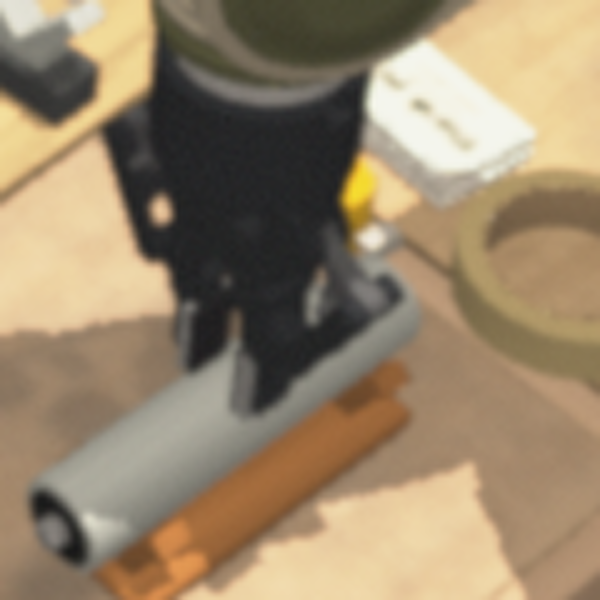

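Run:
```python
from h import *
for t in ("0","2","3"):
    z=load(f"pics/wrist{t}.npz"); P=cloud(z)
    print(t)
    if t=="0": pts=[(165,275),(395,275),(145,310)]
    elif t=="2": pts=[(229,258),(321,258),(221,285),(331,290),(276,300),(276,200)]
    else: pts=[(233,258),(318,258),(228,290),(324,290),(276,300),(276,200)]
    for u,v in pts: print((u,v),P[v,u].round(1),z["im"][v,u],z["d"][v,u])
```

```text
0
(165, 275) [104.6 470.6 255.4] [58 50 43] 132.49388
(395, 275) [123.2 557.3 260. ] [114 110 105] 127.226295
(145, 310) [105.1 471.  278.6] [51 47 39] 110.38108
2
(229, 258) [442.7 242.9  73.5] [105 102  96] 142.13629
(321, 258) [414.9 269.5  74.4] [115 108 101] 141.16219
(221, 285) [442.3 242.7  96.5] [103 100  94] 120.05986
(331, 290) [414.6 269.4 100.2] [152 145 139] 116.344604
(276, 300) [445.6 274.2  66.6] [187 186 173] 155.7224
(276, 200) [412.5 240.1  65.9] [191 192 178] 142.83905
3
(233, 258) [441.9 244.2  72.9] [109 105 101] 142.86407
(318, 258) [416.2 269.1  73.2] [117 111 103] 142.5102
(228, 290) [441.  245.2  98.5] [157 155 148] 118.34866
(324, 290) [416.8 268.4  98.9] [163 158 150] 117.83414
(276, 300) [446.  274.5  66.1] [187 186 173] 156.4191
(276, 200) [412.4 239.9  67. ] [192 191 178] 141.69823
```

```bash
python3 -m creep '[{"grip":70,"linear":[0,0,0],"rot":[0,0,0]},{"grip":70,"linear":[0,0,0],"rot":[0,0,0]},{"grip":70,"linear":[0,0,0],"rot":[0,0,0]},{"grip":70,"linear":[0,0,0],"rot":[0,0,0]},{"grip":70,"linear":[1,0.8,8],"rot":[0,0,0]},{"grip":70,"linear":[0,0,8],"rot":[0,0,0]},{"grip":70,"linear":[0,0,5],"rot":[0,0,0]},{"grip":70,"linear":[0,0,0],"rot":[0,0,0]}]' 25;  python3 goto.py 436.3 262.9 -4 225.7
```

```text
time_s: 5.12
eef_pos: [435.7, 263.0, 6.5]
ee_rot: [-0.001, -0.389, 0.921, 0.0]
force: [-0.0, 0.4, 0.4]
grip_width: 0.816
lin [-0.36 -0.54 10.49] R [[-0.6973, -0.7167, -0.0027], [-0.7167, 0.6973, -0.0008], [0.0025, 0.0014, -1.0]] pos [435.69 263.03   6.49] F [-0.05  0.39  0.41] T [-0.01 -0.05 -0.02] j [ 0.31  0.53  1.75  0.    0.86 -2.06]
yaw -134.214 rotz tool 0.0015
```

```bash
python3 snap.py side 5; python3 snap.py wrist 5; python3 -c "
import cv2
im=cv2.imread('pics/side5.png')[220:340,270:390]; cv2.imwrite('pics/side5z.png',cv2.resize(im,None,fx=4,fy=4,interpolation=2))"
```

```text
(no output)
```

View pics/side5z.png

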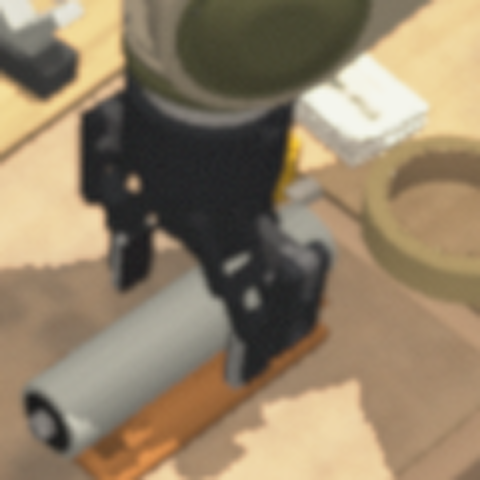

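View pics/wrist5.png

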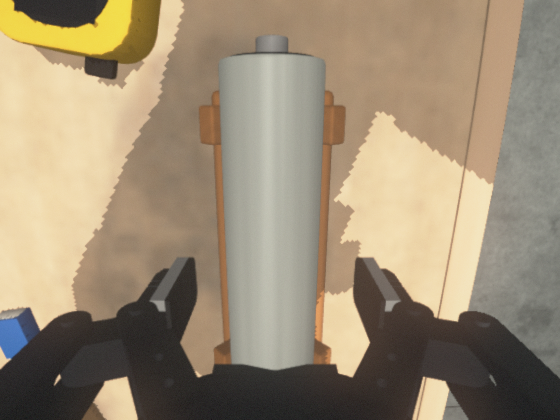

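```bash
python3 -m creep '[{"grip":70,"linear":[0,-0.5,5],"rot":[0,0,0]},{"grip":70,"linear":[0,0,5],"rot":[0,0,0]},{"grip":70,"linear":[0,0,0],"rot":[0,0,0]},{"grip":52,"linear":[0,0,0],"rot":[0,0,0]},{"grip":44,"linear":[0,0,0],"rot":[0,0,0]},{"grip":44,"linear":[0,0,0],"rot":[0,0,0]},{"grip":44,"linear":[0,0,0],"rot":[0,0,0]}]' 25;  python3 goto.py 436.3 262.9 -4 225.7; python3 -m creep '[{"grip":40,"linear":[0,0,0],"rot":[0,0,0]},{"grip":40,"linear":[0,0,0],"rot":[0,0,0]},{"grip":34,"linear":[0,0,0],"rot":[0,0,0]},{"grip":34,"linear":[0,0,0],"rot":[0,0,0]},{"grip":34,"linear":[0,0,0],"rot":[0,0,0]}]' 25;  python3 goto.py 436.3 262.9 -4 225.7
```

```text
time_s: 5.8
eef_pos: [437.1, 263.0, -1.7]
ee_rot: [0.0, -0.389, 0.921, -0.0]
force: [-0.6, 0.5, 0.5]
grip_width: 0.514
lin [0.68 0.5  2.29] R [[-0.6973, -0.7168, 0.0004], [-0.7168, 0.6973, 0.0001], [-0.0004, -0.0002, -1.0]] pos [437.13 263.04  -1.71] F [-0.6   0.53  0.47] T [0.05 0.02 0.01] j [ 0.31  0.54  1.76 -0.    0.84 -2.06]
yaw -134.208 rotz tool 0.0016
time_s: 6.22
eef_pos: [437.5, 262.7, -1.5]
ee_rot: [0.0, -0.389, 0.921, -0.0]
force: [1.4, -5.6, 4.5]
grip_width: 0.459
lin [0.72 1.01 2.5 ] R [[-0.6973, -0.7168, 0.0011], [-0.7168, 0.6973, -0.0003], [-0.0005, -0.001, -1.0]] pos [437.52 262.71  -1.5 ] F [ 1.41 -5.63  4.45] T [-0.83 -0.27 -0.02] j [ 0.31  0.54  1.76 -0.    0.84 -2.06]
yaw -134.212 rotz tool 0.0015
```

```bash
python3 -m creep '[{"grip":34,"linear":[0,0,0],"rot":[0,0,0]},{"grip":34,"linear":[0,0,-4],"rot":[0,0,0]},{"grip":34,"linear":[0,0,-6],"rot":[0,0,0]},{"grip":34,"linear":[0,0,-10],"rot":[0,0,0]},{"grip":34,"linear":[0,0,-15],"rot":[0,0,0]},{"grip":34,"linear":[0,0,-15],"rot":[0,0,0]},{"grip":34,"linear":[0,0,-20],"rot":[0,0,0]},{"grip":34,"linear":[0,0,-20],"rot":[0,0,0]},{"grip":34,"linear":[0,0,-15],"rot":[0,0,0]},{"grip":34,"linear":[0,0,0],"rot":[0,0,0]},{"grip":34,"linear":[0,0,0],"rot":[0,0,0]}]' 35;  python3 goto.py 505.7 21.1 102 231; python3 snap.py wrist 6; python3 snap.py side 6; python3 snap.py top 6
```

```text
time_s: 7.13
eef_pos: [436.9, 263.2, 103.5]
ee_rot: [0.0, -0.389, 0.921, 0.0]
force: [0.3, 0.4, -4.2]
grip_width: 0.456
lin [ 125.58 -218.1     1.41] R [[-0.6972, -0.7169, 0.0008], [-0.7169, 0.6972, 0.0005], [-0.0009, -0.0003, -1.0]] pos [436.89 263.18 103.47] F [ 0.26  0.4  -4.18] T [0.01 0.   0.  ] j [ 0.31  0.38  1.68  0.    1.09 -2.06]
yaw -134.199 rotz tool -0.0907
```

View pics/wrist6.png

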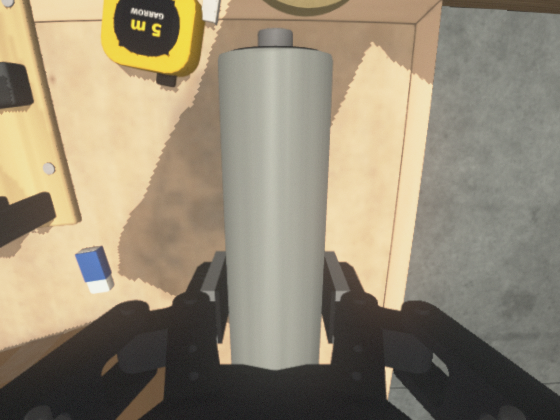

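View pics/side6.png

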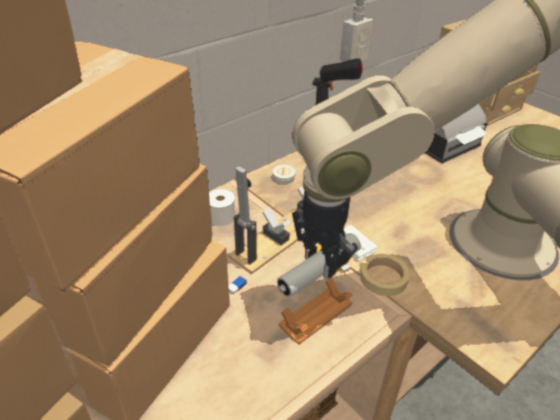

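Run:
```python
from h import *
z=load("pics/wrist6.npz"); P=cloud(z)
R=np.array([[-0.6972, -0.7169, 0.0008], [-0.7169, 0.6972, 0.0005], [-0.0009, -0.0003, -1.0]]); p=np.array([436.89,263.18,103.47])
L=(P-p)@R
m=np.zeros((420,560),bool); m[30:300,215:335]=True
m&=(z["d"]>0)&(P[...,2]>150)&(z["im"].min(2)>70)
for x in range(0,105,6):
    s=m&(abs(L[...,0]-x)<3)&(abs(L[...,1])<25); q=L[s]
    if len(q)>8: print(x,len(q),"ymid",((q[:,1].max()+q[:,1].min())/2).round(2),"w",np.ptp(q[:,1]).round(1),"top z",np.percentile(-q[:,2],95).round(1))
s=m&(abs(L[...,1])<25); print(np.percentile(L[s][:,0],[90,99,99.9]))
# edge along column 275
for v in range(28,60,2): print(v,L[v,275].round(1),z["im"][v,275])
```

```text
0 107 ymid 1.29 w 39.2 top z 61.1
6 955 ymid 0.68 w 40.5 top z 68.2
12 1662 ymid 0.92 w 48.1 top z 68.4
18 1480 ymid 1.27 w 39.8 top z 68.4
24 1557 ymid 1.26 w 40.1 top z 68.4
30 1639 ymid 1.48 w 39.8 top z 68.5
36 1703 ymid 1.38 w 40.0 top z 68.4
42 1776 ymid 1.34 w 40.0 top z 68.5
48 1863 ymid 1.56 w 39.8 top z 68.5
54 1952 ymid 1.22 w 39.9 top z 68.4
60 2036 ymid 1.44 w 40.0 top z 68.5
66 2125 ymid 1.39 w 40.1 top z 68.5
72 2199 ymid 1.64 w 40.2 top z 68.4
78 2305 ymid 1.71 w 39.9 top z 68.5
84 2390 ymid 1.48 w 39.9 top z 68.5
90 1076 ymid 2.0 w 38.6 top z 68.3
96 461 ymid 1.39 w 12.0 top z 54.5
[84.02686323 94.62096966 96.7377355 ]
28 [ 97.3   1.6 -53.8] [149 140 130]
30 [ 96.7   1.6 -53.9] [154 149 144]
32 [ 96.    1.6 -54.1] [152 147 142]
34 [ 95.4   1.6 -54.4] [149 144 139]
36 [ 94.8   1.6 -53.9] [151 147 142]
38 [ 94.2   1.6 -54.3] [151 147 141]
40 [ 93.6   1.6 -54.1] [145 143 136]
42 [ 93.    1.6 -54.1] [145 142 136]
44 [ 92.2   1.6 -55.1] [142 137 133]
46 [ 90.2   1.6 -64.3] [74 72 68]
48 [ 89.    1.6 -68.5] [158 158 146]
50 [ 88.6   1.6 -67.5] [180 180 167]
52 [ 88.    1.6 -67.8] [192 191 178]
54 [ 87.4   1.6 -68.1] [191 191 178]
56 [ 86.9   1.6 -68.2] [189 190 174]
58 [ 86.3   1.6 -68.2] [191 191 178]
```

```bash
python3 -m creep '[{"grip":34,"linear":[0,0,0],"rot":[0,0,-0.0907]},{"grip":34,"linear":[8,-11,0],"rot":[0,0,0]},{"grip":34,"linear":[16,-23,0],"rot":[0,0,0]},{"grip":34,"linear":[16,-23,0],"rot":[0,0,0]},{"grip":34,"linear":[16,-23,0],"rot":[0,0,0]},{"grip":34,"linear":[16,-23,0],"rot":[0,0,0]},{"grip":34,"linear":[16,-23,0],"rot":[0,0,0]},{"grip":34,"linear":[16,-23,0],"rot":[0,0,0]},{"grip":34,"linear":[16,-23,0],"rot":[0,0,0]},{"grip":34,"linear":[16,-23,0],"rot":[0,0,0]},{"grip":34,"linear":[8,-11,0],"rot":[0,0,0]},{"grip":34,"linear":[0,0,0],"rot":[0,0,0]}]';  python3 goto.py 506.3 21.9 102 231; python3 snap.py wrist 7; python3 snap.py side 7
```

```text
time_s: 8.28
eef_pos: [506.6, 19.0, 102.1]
ee_rot: [-0.001, -0.429, 0.903, 0.0]
force: [-0.8, -0.0, -4.7]
grip_width: 0.453
lin [-2.07  2.1   0.06] R [[-0.6319, -0.775, -0.0014], [-0.775, 0.6319, -0.0002], [0.0011, 0.001, -1.0]] pos [506.62  18.96 102.06] F [-0.79 -0.02 -4.66] T [ 0.06 -0.02 -0.  ] j [-0.19  0.38  1.68 -0.    1.08 -2.65]
yaw -129.193 rotz tool -0.0034
```

View pics/wrist7.png

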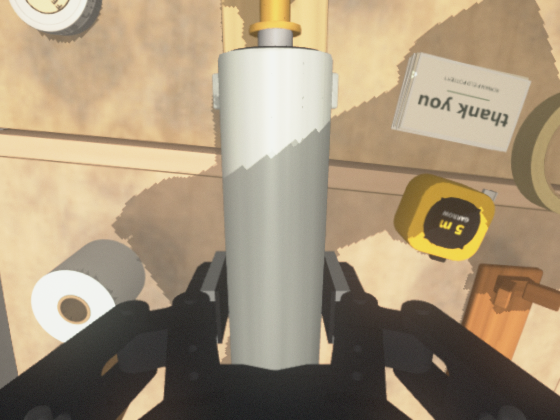

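View pics/side7.png

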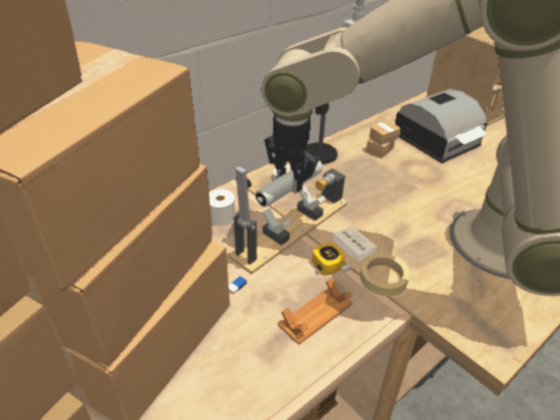

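Run:
```python
from h import *
z=load("pics/wrist7.npz"); P=cloud(z); d=z["d"]
R=np.array([[-0.6319, -0.775, -0.0014], [-0.775, 0.6319, -0.0002], [0.0011, 0.001, -1.0]]); p=np.array([506.62,18.96,102.06])
L=(P-p)@R; X,Y,H=L[...,0],L[...,1],P[...,2]
# vee_a tips
m=(H>60)&(H<95)&(X>50)&(X<110)&(abs(Y)<45)&(d>0)
for side in(-1,1):
    q=L[m&(side*Y>20)]; h=P[m&(side*Y>20)][:,2]
    if len(q): print("tip",side,len(q),"x",np.percentile(q[:,0],[2,98]),"y",np.percentile(q[:,1],[1,50,99]),"h",np.percentile(h,[5,50,95]))
m=(H>7)&(H<17)&(abs(Y)<60)&(d>0)
for x in range(40,200,10):
    s=m&(abs(X-x)<5); q=Y[s]
    if len(q)>20: print("base",x,len(q),q.min().round(1),q.max().round(1))
m=(H>130)&(abs(Y)<25)&(X>20)&(X<80)&(d>0); q=L[m]; print("roller y",q[:,1].min(),q[:,1].max())
ring=(z["im"][...,0]>150)&(z["im"][...,2]<80)&(X>80)&(X<160)&(abs(Y)<20)&(H>50)
q=L[ring]; print("pin",len(q),np.percentile(q,[1,50,99],axis=0),np.percentile(P[ring][:,2],[5,50,95]))
```

```text
tip -1 231 x [71.66920372 89.8884346 ] y [-34.76099908 -32.35838464 -30.23581948] h [70.9740494  73.59086509 75.93595571]
tip 1 205 x [71.63894786 90.31364565] y [33.54472758 35.50588474 37.64325129] h [70.95648484 73.28060154 75.49881541]
base 110 284 -36.4 38.7
base 120 935 -37.0 38.4
base 130 1022 -37.2 38.7
base 140 1091 -37.5 38.7
roller y -19.20036011391254 22.31747926267842
pin 229 [[109.04363568 -11.67486821  10.51834673]
 [117.36225965  -3.96573039  16.28215972]
 [124.73361769  13.82399812  20.54753759]] [82.67628947 85.91346917 90.37354561]
```

```bash
python3 -m creep '[{"grip":34,"linear":[0,0,10],"rot":[0,0,0]},{"grip":34,"linear":[0,0,15],"rot":[0,0,0]},{"grip":34,"linear":[0,0,15],"rot":[0,0,0]},{"grip":34,"linear":[0,0,10],"rot":[0,0,0]},{"grip":34,"linear":[0,0,6],"rot":[0,0,0]},{"grip":34,"linear":[0,0,0],"rot":[0,0,0]},{"grip":34,"linear":[0,0,0],"rot":[0,0,0]},{"grip":34,"linear":[0,0,0],"rot":[0,0,0]}]';  python3 goto.py 506.6 19.0 35 231
```

```text
time_s: 9.05
eef_pos: [506.9, 21.5, 47.7]
ee_rot: [0.001, -0.431, 0.903, -0.0]
force: [0.0, -0.5, -3.6]
grip_width: 0.46
lin [ 2.15 -1.38 12.73] R [[-0.6293, -0.7772, 0.0013], [-0.7772, 0.6293, -0.0002], [-0.0006, -0.0011, -1.0]] pos [506.87  21.54  47.73] F [ 0.04 -0.51 -3.59] T [-0.01  0.04  0.02] j [-0.19  0.45  1.74  0.    0.95 -2.65]
yaw -128.998 rotz tool 0.0
```

```bash
cat > lat.py <<'E'
import sys
from rig import sensors
from snap import snap
from h import *
from scipy.spatial.transform import Rotation as Ro
tag=sys.argv[1]; s=sensors.sense(); snap("wrist",tag)
z=load(f"pics/wrist{tag}.npz"); P=cloud(z); d=z["d"]
q=s["ee_rot"]; R=Ro.from_quat([q[1],q[2],q[3],q[0]]).as_matrix(); p=s["eef_pos"]
print("pos",p.round(2),"F",s["force"].round(2))
L=(P-p)@R; X,Y,H=L[...,0],L[...,1],P[...,2]
for side in(-1,1):
    m=(H>60)&(H<95)&(X>50)&(X<110)&(side*Y>24)&(side*Y<45)&(d>0)
    q=L[m]
    if len(q): print("tip",side,len(q),"x",np.percentile(q[:,0],[2,98]).round(2),"y",np.percentile(q[:,1],[1,50,99]).round(2),"h",np.percentile(P[m][:,2],[5,50,95]).round(1))
m=(H>12+p[2]+40)&(abs(Y)<25)&(X>20)&(X<70)&(d>0); q=L[m]; a=np.percentile(q[:,1],[0.3,99.7]); print("roller y",a.round(2),a.mean().round(2),"H",np.percentile(P[m][:,2],98).round(1))
for v in range(20,70): 
    if L[v,275,2]<-63 : print("end x",L[v,275].round(1)); break
E
python3 lat.py 8
```

```text
pos [506.87  21.54  47.73] F [ 0.04 -0.51 -3.59]
tip -1 1386 x [73.35 92.31] y [-35.83 -28.82 -24.07] h [71.9 75.  77.6]
tip 1 1276 x [73.28 92.32] y [25.31 29.74 36.14] h [71.8 75.  77.4]
roller y [-17.69  20.45] 1.38 H 175.8
end x [  73.2    1.7 -174.2]
```

View pics/wrist8.png

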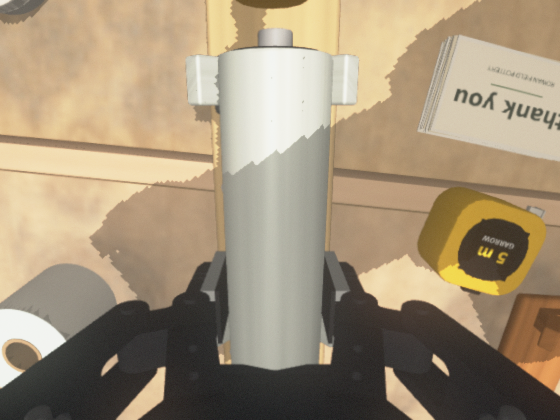

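```bash
python3 -m creep '[{"grip":34,"linear":[0,-1.3,3],"rot":[0,0,0]},{"grip":34,"linear":[0,0,3],"rot":[0,0,0]},{"grip":34,"linear":[0,0,3],"rot":[0,0,0]},{"grip":34,"linear":[0,0,1],"rot":[0,0,0]},{"grip":34,"linear":[0,0,0],"rot":[0,0,0]},{"grip":34,"linear":[0,0,0],"rot":[0,0,0]},{"grip":34,"linear":[0,0,0],"rot":[0,0,0]}]';  python3 goto.py 507.9 20.7 30 231; python3 lat.py 9
```

```text
time_s: 9.68
eef_pos: [507.5, 20.6, 37.2]
ee_rot: [0.0, -0.43, 0.903, -0.0]
force: [-0.2, 0.4, -5.1]
grip_width: 0.455
lin [-0.34 -0.25  7.19] R [[-0.6295, -0.777, 0.0002], [-0.777, 0.6295, -0.0], [-0.0001, -0.0002, -1.0]] pos [507.49  20.6   37.19] F [-0.21  0.35 -5.09] T [-0.01 -0.03  0.02] j [-0.19  0.47  1.74 -0.    0.93 -2.65]
yaw -129.014 rotz tool -0.0002
pos [507.49  20.6   37.19] F [-0.21  0.35 -5.09]
tip -1 1431 x [72.96 92.03] y [-34.71 -28.23 -24.11] h [72.  75.2 77.5]
tip 1 1849 x [72.9  92.08] y [24.19 29.63 37.15] h [70.9 74.3 77.3]
roller y [-17.63  20.62] 1.49 H 165.2
end x [ 90.    1.6 -64.7]
```

```bash
python3 -m creep '[{"grip":34,"linear":[0,-0.2,1],"rot":[0,0,0]},{"grip":34,"linear":[0,0,1],"rot":[0,0,0]},{"grip":34,"linear":[0,0,1],"rot":[0,0,0]},{"grip":34,"linear":[0,0,1],"rot":[0,0,0]},{"grip":34,"linear":[0,0,0],"rot":[0,0,0]}]'; for i in 1 ; do python3 -m creep '[{"grip":34,"linear":[0,0,1],"rot":[0,0,0]},{"grip":34,"linear":[0,0,0],"rot":[0,0,0]}]'; done;  python3 goto.py 507.5 20.6 30 231
```

```text
time_s: 10.15
eef_pos: [507.4, 20.5, 32.8]
ee_rot: [-0.0, -0.43, 0.903, 0.0]
force: [-1.2, -0.2, -5.1]
grip_width: 0.454
time_s: 10.32
eef_pos: [507.5, 20.5, 31.9]
ee_rot: [-0.0, -0.43, 0.903, 0.0]
force: [0.7, 0.2, -4.4]
grip_width: 0.453
lin [-0.07  0.06  1.95] R [[-0.6295, -0.777, -0.0002], [-0.777, 0.6295, 0.0], [0.0001, 0.0002, -1.0]] pos [507.51  20.51  31.95] F [ 0.68  0.15 -4.37] T [-0.01 -0.05  0.01] j [-0.19  0.48  1.74 -0.    0.92 -2.65]
yaw -129.012 rotz tool -0.0002
```

```bash
python3 -m creep '[{"grip":34,"linear":[0,0,1],"rot":[0,0,0]},{"grip":34,"linear":[0,0,0],"rot":[0,0,0]}]';  python3 goto.py 507.5 20.6 30 231
```

```text
time_s: 10.48
eef_pos: [507.5, 20.5, 31.0]
ee_rot: [-0.0, -0.43, 0.903, 0.0]
force: [-0.8, -0.6, -3.7]
grip_width: 0.454
lin [-0.08  0.08  0.97] R [[-0.6296, -0.777, -0.0001], [-0.777, 0.6296, 0.0], [0.0001, 0.0001, -1.0]] pos [507.51  20.48  30.97] F [-0.85 -0.65 -3.73] T [-0.   -0.02 -0.07] j [-0.19  0.48  1.75  0.    0.92 -2.65]
yaw -129.017 rotz tool -0.0003
```

Free weight reads about −4.4 N. I'll keep going down in 0.7–1 mm steps.

```bash
python3 -m creep '[{"grip":34,"linear":[0,0,1],"rot":[0,0,0]},{"grip":34,"linear":[0,0,0],"rot":[0,0,0]}]'
```

```text
time_s: 10.65
eef_pos: [507.5, 20.5, 29.9]
ee_rot: [-0.0, -0.43, 0.903, 0.0]
force: [0.1, -0.7, -4.3]
grip_width: 0.455
```

```bash
python3 -m creep '[{"grip":34,"linear":[0,0,0.8],"rot":[0,0,0]},{"grip":34,"linear":[0,0,0],"rot":[0,0,0]}]'
```

```text
time_s: 10.82
eef_pos: [507.5, 20.5, 29.2]
ee_rot: [-0.0, -0.43, 0.903, 0.0]
force: [-0.4, 0.2, -4.3]
grip_width: 0.455
```

```bash
python3 -m creep '[{"grip":34,"linear":[0,0,0.8],"rot":[0,0,0]},{"grip":34,"linear":[0,0,0],"rot":[0,0,0]}]'
```

```text
time_s: 10.98
eef_pos: [507.5, 20.5, 28.4]
ee_rot: [-0.0, -0.43, 0.903, 0.0]
force: [-0.3, 0.5, -4.5]
grip_width: 0.458
```

```bash
python3 -m creep '[{"grip":34,"linear":[0,0,0.7],"rot":[0,0,0]},{"grip":34,"linear":[0,0,0],"rot":[0,0,0]}]'
```

```text
time_s: 11.15
eef_pos: [507.6, 20.5, 28.1]
ee_rot: [0.0, -0.43, 0.903, -0.0]
force: [-1.7, -0.1, 0.5]
grip_width: 0.455
```

```bash
python3 -m creep '[{"grip":34,"linear":[0,0,0.7],"rot":[0,0,0]},{"grip":34,"linear":[0,0,0],"rot":[0,0,0]}]'; python3 lat.py 10
```

```text
time_s: 11.32
eef_pos: [507.7, 20.5, 28.0]
ee_rot: [0.0, -0.431, 0.903, -0.0]
force: [-5.4, 0.4, 9.4]
grip_width: 0.455
pos [507.67  20.48  28.03] F [-5.38  0.42  9.36]
tip -1 1587 x [73.   92.08] y [-34.27 -28.06 -24.09] h [72.1 75.3 77.5]
tip 1 2192 x [72.92 92.11] y [24.08 29.68 37.48] h [70.6 74.3 77.2]
roller y [-17.59  20.63] 1.52 H 156.1
end x [ 90.1   1.6 -64.2]
```

```bash
python3 -m creep '[{"grip":34,"linear":[0,0.25,-0.6],"rot":[0,0,0]},{"grip":34,"linear":[0,0,0],"rot":[0,0,0]},{"grip":34,"linear":[0,0,0],"rot":[0,0,0]}]'; python3 goto.py 507 21 28
```

```text
time_s: 11.62
eef_pos: [507.6, 20.6, 28.0]
ee_rot: [0.0, -0.43, 0.903, -0.0]
force: [-2.3, -0.3, 3.1]
grip_width: 0.453
lin [0.1  0.75 0.05] R [[-0.6293, -0.7771, 0.0007], [-0.7771, 0.6293, -0.0002], [-0.0003, -0.0007, -1.0]] pos [507.64  20.6   28.05] F [-2.3  -0.32  3.1 ] T [-0.06  0.3   0.11] j [-0.19  0.49  1.75 -0.    0.91 -2.65]
```

```bash
python3 -m creep '[{"grip":34,"linear":[1,0.1,-0.1],"rot":[0,0,0]},{"grip":34,"linear":[1.5,0,0],"rot":[0,0,0]},{"grip":34,"linear":[1.5,0,0],"rot":[0,0,0]},{"grip":34,"linear":[1,0,0],"rot":[0,0,0]},{"grip":34,"linear":[1,0,0],"rot":[0,0,0]},{"grip":34,"linear":[0,0,0],"rot":[0,0,0]}]'; python3 goto.py 507 21 28;  python3 lat.py 11
```

```text
time_s: 12.12
eef_pos: [503.8, 15.9, 28.0]
ee_rot: [0.0, -0.43, 0.903, -0.0]
force: [2.0, 2.7, 2.3]
grip_width: 0.454
lin [-5.97  0.68 -0.02] R [[-0.6295, -0.777, 0.0008], [-0.777, 0.6295, -0.0001], [-0.0005, -0.0007, -1.0]] pos [503.77  15.93  27.98] F [1.97 2.69 2.34] T [ 0.56 -0.45  0.23] j [-0.2   0.48  1.76  0.    0.9  -2.66]
pos [503.77  15.93  27.98] F [1.97 2.69 2.34]
tip -1 1541 x [67.28 85.92] y [-34.59 -28.15 -24.06] h [72.3 75.3 77.5]
tip 1 2035 x [67.35 86.07] y [24.12 29.55 37.19] h [70.7 74.4 77.3]
roller y [-17.81  20.59] 1.39 H 156.0
end x [ 90.2   1.6 -63.1]
```

View pics/wrist11.png

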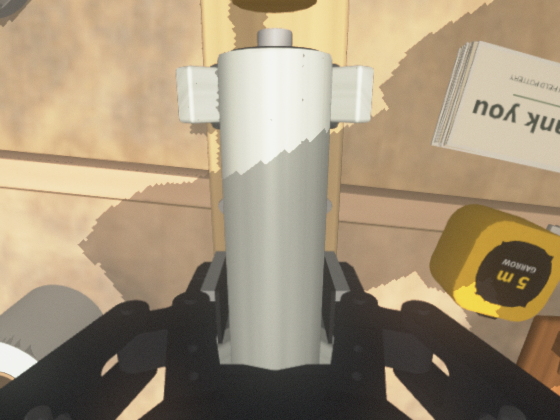

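```bash
python3 -m creep '[{"grip":34,"linear":[1,0,-0.15],"rot":[0,0,0]},{"grip":34,"linear":[1,0,0],"rot":[0,0,0]},{"grip":34,"linear":[1,0,0],"rot":[0,0,0]},{"grip":34,"linear":[1,0,0],"rot":[0,0,0]}]'; python3 goto.py 499 10 28;  python3 -m creep '[{"grip":34,"linear":[1,0,0],"rot":[0,0,0]},{"grip":34,"linear":[1,0,0],"rot":[0,0,0]}]'; python3 goto.py 499 10 28
```

```text
time_s: 12.5
eef_pos: [501.1, 12.7, 28.0]
ee_rot: [0.0, -0.43, 0.903, -0.0]
force: [4.3, 2.3, 1.2]
grip_width: 0.458
lin [ 3.47 -0.07 -0.01] R [[-0.6295, -0.777, 0.0004], [-0.777, 0.6295, -0.0002], [-0.0001, -0.0005, -1.0]] pos [501.13  12.74  27.99] F [4.3  2.33 1.21] T [ 0.37 -0.63  0.18] j [-0.21  0.47  1.77 -0.    0.9  -2.67]
time_s: 12.67
eef_pos: [499.9, 11.2, 28.0]
ee_rot: [0.0, -0.43, 0.903, -0.0]
force: [5.6, 1.5, 0.7]
grip_width: 0.456
lin [ 1.45 -0.07  0.01] R [[-0.6295, -0.777, 0.0005], [-0.777, 0.6295, -0.0002], [-0.0001, -0.0005, -1.0]] pos [499.86  11.17  28.01] F [5.62 1.54 0.73] T [ 0.34 -0.69  0.23] j [-0.21  0.47  1.77 -0.    0.9  -2.67]
```

```bash
python3 -m creep '[{"grip":34,"linear":[0.3,-0.25,0],"rot":[0,0,0]},{"grip":34,"linear":[0.7,0,0],"rot":[0,0,0]},{"grip":34,"linear":[0.5,0,0],"rot":[0,0,0]}]'; python3 goto.py 499 10 28; python3 lat.py 12
```

```text
time_s: 12.92
eef_pos: [499.0, 10.1, 28.0]
ee_rot: [0.0, -0.43, 0.903, 0.0]
force: [3.9, 2.4, 2.2]
grip_width: 0.457
lin [ 0.07 -0.07 -0.  ] R [[-0.6296, -0.777, 0.0001], [-0.777, 0.6296, 0.0001], [-0.0002, 0.0, -1.0]] pos [498.99  10.1   28.  ] F [3.94 2.36 2.21] T [ 0.5  -0.6   0.15] j [-0.22  0.47  1.77  0.    0.9  -2.68]
pos [498.99  10.1   28.  ] F [3.94 2.36 2.21]
tip -1 1494 x [59.81 78.65] y [-34.65 -28.17 -24.1 ] h [72.  75.3 77.5]
tip 1 1944 x [59.8  78.64] y [24.14 29.55 37.22] h [70.9 74.3 77.3]
roller y [-17.79  20.62] 1.42 H 156.0
end x [ 97.4   1.6 -63.6]
```

View pics/wrist12.png

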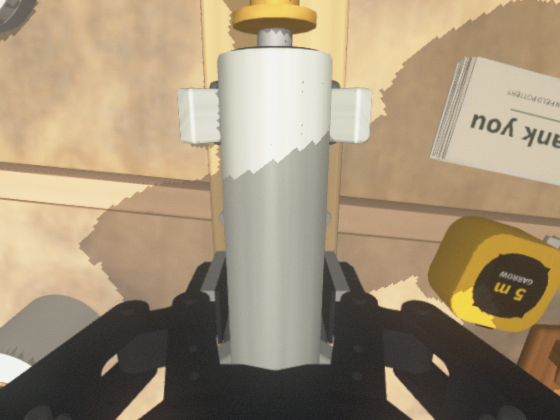

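```bash
python3 -m creep '[{"grip":34,"linear":[0.5,-0.15,-0.15],"rot":[0,0,0]},{"grip":34,"linear":[0.7,0,0],"rot":[0,0,0]},{"grip":34,"linear":[0.7,0,0],"rot":[0,0,0]}]'; python3 goto.py 499 10 28; python3 -m creep '[{"grip":34,"linear":[0.7,0,0],"rot":[0,0,0]},{"grip":34,"linear":[0.7,0,0],"rot":[0,0,0]}]'; python3 goto.py 499 10 28; python3 lat.py 13
```

```text
time_s: 13.22
eef_pos: [497.8, 8.7, 28.0]
ee_rot: [-0.0, -0.43, 0.903, 0.0]
force: [5.4, 3.6, 0.6]
grip_width: 0.455
lin [-1.8  -0.12 -0.03] R [[-0.6295, -0.777, -0.0003], [-0.777, 0.6295, 0.0003], [-0.0001, 0.0005, -1.0]] pos [497.77   8.67  27.97] F [5.37 3.55 0.58] T [ 0.7  -0.64  0.22] j [-0.22  0.47  1.78  0.    0.9  -2.68]
time_s: 13.38
eef_pos: [497.0, 7.6, 28.0]
ee_rot: [0.0, -0.43, 0.903, 0.0]
force: [4.1, 4.9, 0.2]
grip_width: 0.46
lin [-3.1  -0.06  0.01] R [[-0.6296, -0.7769, -0.0], [-0.7769, 0.6296, 0.0004], [-0.0003, 0.0003, -1.0]] pos [497.     7.63  28.01] F [4.14 4.89 0.16] T [ 0.75 -0.75  0.16] j [-0.22  0.47  1.78  0.    0.89 -2.68]
pos [497.     7.63  28.01] F [4.14 4.89 0.16]
tip -1 1463 x [56.59 75.45] y [-34.51 -28.07 -24.11] h [72.1 75.2 77.4]
tip 1 1915 x [56.6  75.42] y [24.1  29.56 37.15] h [70.9 74.3 77.2]
roller y [-17.81  20.52] 1.35 H 156.0
end x [ 97.3   1.6 -63.9]
```

View pics/wrist13.png

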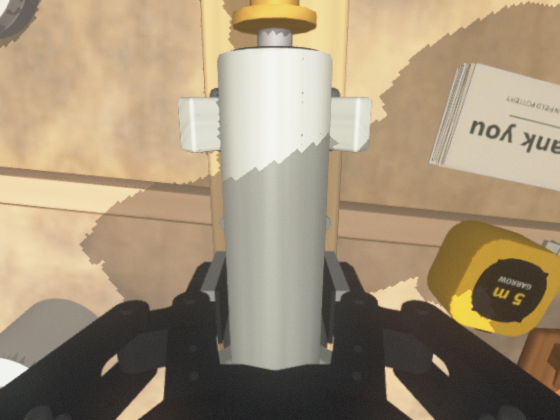

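```bash
python3 -m creep '[{"grip":34,"linear":[0.7,-0.05,0],"rot":[0,0,0]},{"grip":34,"linear":[0.7,0,0],"rot":[0,0,0]},{"grip":34,"linear":[0.6,0,0],"rot":[0,0,0]}]'; python3 goto.py 499 10 28; python3 -m creep '[{"grip":34,"linear":[0.6,0,0],"rot":[0,0,0]},{"grip":34,"linear":[0.5,0,0],"rot":[0,0,0]},{"grip":34,"linear":[0,0,0],"rot":[0,0,0]}]'; python3 goto.py 499 10 28; python3 lat.py 14
```

```text
time_s: 13.68
eef_pos: [495.8, 6.2, 28.0]
ee_rot: [0.0, -0.43, 0.903, 0.0]
force: [4.6, 5.9, 0.2]
grip_width: 0.453
lin [-4.98 -0.05 -0.  ] R [[-0.6296, -0.7769, 0.0001], [-0.7769, 0.6296, 0.0006], [-0.0006, 0.0003, -1.0]] pos [495.83   6.16  27.99] F [4.58 5.95 0.2 ] T [ 0.9  -0.8   0.18] j [-0.22  0.46  1.78  0.    0.89 -2.69]
time_s: 13.93
eef_pos: [495.1, 5.3, 28.0]
ee_rot: [0.0, -0.43, 0.903, 0.0]
force: [4.5, 5.8, 0.9]
grip_width: 0.457
lin [-6.04 -0.06 -0.01] R [[-0.6296, -0.7769, 0.0001], [-0.7769, 0.6296, 0.0007], [-0.0006, 0.0003, -1.0]] pos [495.14   5.34  27.99] F [4.48 5.83 0.87] T [ 0.78 -0.76  0.14] j [-0.23  0.46  1.79  0.    0.89 -2.69]
pos [495.14   5.34  27.99] F [4.48 5.83 0.87]
tip -1 1424 x [53.65 72.34] y [-34.49 -28.07 -24.08] h [72.1 75.3 77.5]
tip 1 1869 x [53.69 72.27] y [24.09 29.57 37.25] h [70.8 74.4 77.2]
roller y [-17.73  20.53] 1.4 H 156.0
end x [ 97.3   1.6 -64.2]
```

```bash
python3 -m creep '[{"grip":34,"linear":[0,0,-0.25],"rot":[0,0,0]},{"grip":34,"linear":[0,0,0],"rot":[0,0,0]},{"grip":34,"linear":[0,0,0],"rot":[0,0,0]}]'; python3 goto.py 499 10 28; python3 -c "
from rig import sensors;import numpy as np
F=sensors.sense()['force'];print(F@[-.6296,-.777,0],F@[-.777,.6296,0],F[2])"
```

```text
time_s: 14.23
eef_pos: [495.0, 5.2, 28.0]
ee_rot: [-0.0, -0.43, 0.903, 0.0]
force: [5.3, 4.3, -1.8]
grip_width: 0.454
lin [-6.26 -0.08  0.05] R [[-0.6295, -0.777, -0.0003], [-0.777, 0.6295, 0.0004], [-0.0001, 0.0005, -1.0]] pos [495.     5.19  28.05] F [ 5.34  4.3  -1.85] T [ 0.7  -0.75  0.18] j [-0.23  0.46  1.79  0.    0.89 -2.69]
-6.697603190528731 -1.4424662835637325 -1.8479722982601212
```

```bash
python3 -m creep '[{"grip":34,"linear":[0.2,0,0.15],"rot":[0,0,0]},{"grip":34,"linear":[0,0,0],"rot":[0,0,0]},{"grip":34,"linear":[0,0,0],"rot":[0,0,0]},{"grip":34,"linear":[0,0,0],"rot":[0,0,0]}]'; python3 goto.py 499 10 28; python3 -m creep '[{"grip":42,"linear":[0,0,0],"rot":[0,0,0]},{"grip":46,"linear":[0,0,0],"rot":[0,0,0]},{"grip":56,"linear":[0,0,0],"rot":[0,0,0]},{"grip":65,"linear":[0,0,0],"rot":[0,0,0]},{"grip":65,"linear":[0,0,0],"rot":[0,0,0]},{"grip":65,"linear":[0,0,0],"rot":[0,0,0]}]'; python3 lat.py 15
```

```text
time_s: 14.57
eef_pos: [495.0, 5.2, 28.0]
ee_rot: [0.0, -0.43, 0.903, 0.0]
force: [5.5, 5.7, -0.5]
grip_width: 0.454
lin [-6.3  -0.08  0.02] R [[-0.6295, -0.777, -0.0001], [-0.777, 0.6295, 0.0006], [-0.0004, 0.0004, -1.0]] pos [494.97   5.16  28.01] F [ 5.48  5.67 -0.47] T [ 0.74 -0.79  0.21] j [-0.23  0.46  1.79  0.    0.89 -2.69]
time_s: 15.07
eef_pos: [494.8, 4.8, 28.1]
ee_rot: [-0.0, -0.43, 0.903, 0.0]
force: [-0.6, 0.9, 0.6]
grip_width: 0.762
pos [494.83   4.76  28.13] F [-0.59  0.93  0.63]
tip -1 1388 x [53.03 71.63] y [-34.41 -28.04 -24.07] h [72.  75.2 77.5]
tip 1 1903 x [53.13 72.16] y [24.14 29.63 37.44] h [70.7 74.3 77.2]
roller y [-17.67  20.5 ] 1.42 H 156.1
end x [ 96.9   1.6 -66.1]
```

View pics/wrist15.png

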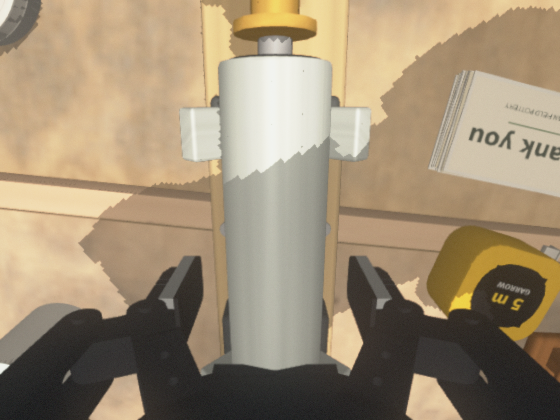

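```bash
python3 -m creep '[{"grip":65,"linear":[0,0,-6],"rot":[0,0,0]},{"grip":65,"linear":[0,0,-12],"rot":[0,0,0]},{"grip":65,"linear":[0,0,-20],"rot":[0,0,0]},{"grip":65,"linear":[0,0,-28],"rot":[0,0,0]},{"grip":65,"linear":[0,0,-28],"rot":[0,0,0]},{"grip":65,"linear":[0,0,-28],"rot":[0,0,0]},{"grip":65,"linear":[0,0,-28],"rot":[0,0,0]},{"grip":20,"linear":[0,0,-28],"rot":[0,0,0]},{"grip":0,"linear":[0,0,-28],"rot":[0,0,0]},{"grip":0,"linear":[0,0,-15],"rot":[0,0,0]},{"grip":0,"linear":[0,0,0],"rot":[0,0,0]},{"grip":0,"linear":[0,0,0],"rot":[0,0,0]}]'; python3 goto.py 614.6 155.5 245; python3 snap.py wrist 16; python3 snap.py side 16
```

```text
time_s: 16.12
eef_pos: [495.0, 4.8, 249.5]
ee_rot: [0.0, -0.43, 0.903, -0.0]
force: [-0.5, -0.6, -0.9]
grip_width: 0.047
lin [-192.4     1.9     4.58] R [[-0.6295, -0.777, 0.0009], [-0.777, 0.6295, -0.0003], [-0.0004, -0.0009, -1.0]] pos [494.95   4.81 249.51] F [-0.54 -0.6  -0.9 ] T [-0.04  0.02  0.03] j [-0.23  0.21  1.5  -0.    1.43 -2.69]
```

View pics/wrist16.png

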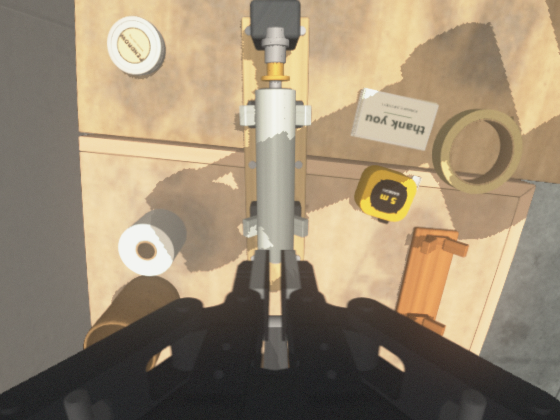

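View pics/side16.png

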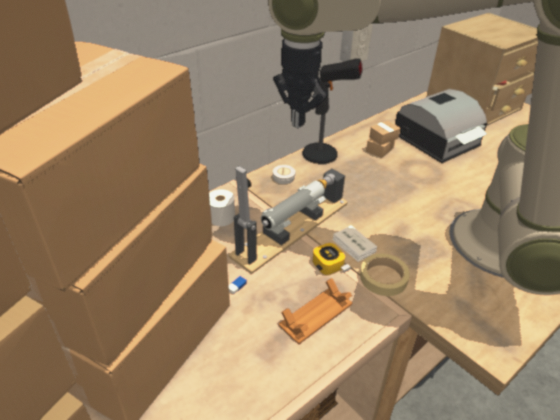

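```bash
python3 -m creep '[{"grip":0,"linear":[-10,0,0],"rot":[0,0,0]},{"grip":0,"linear":[-24,0,0],"rot":[0,0,0]},{"grip":0,"linear":[-24,0,0],"rot":[0,0,0]},{"grip":0,"linear":[-24,0,0],"rot":[0,0,0]},{"grip":0,"linear":[-24,0,0],"rot":[0,0,0]},{"grip":0,"linear":[-24,0,0],"rot":[0,0,0]},{"grip":0,"linear":[-24,0,0],"rot":[0,0,0]},{"grip":0,"linear":[-24,0,0],"rot":[0,0,0]},{"grip":0,"linear":[-12,0,0],"rot":[0,0,0]},{"grip":0,"linear":[0,0,0],"rot":[0,0,0]},{"grip":0,"linear":[0,0,0],"rot":[0,0,0]}]'; python3 goto.py 614.6 155.5 245; python3 snap.py wrist 17; python3 snap.py side 17; python3 -c "
import cv2
im=cv2.imread('pics/side17.png')[60:300,170:350]; cv2.imwrite('pics/side17z.png',cv2.resize(im,None,fx=2.5,fy=2.5,interpolation=2))"
```

```text
time_s: 17.13
eef_pos: [614.4, 152.9, 247.8]
ee_rot: [-0.001, -0.431, 0.902, 0.0]
force: [0.6, 0.3, 0.2]
grip_width: -0.001
lin [-2.14  1.41  2.84] R [[-0.6288, -0.7775, -0.0021], [-0.7775, 0.6288, -0.0002], [0.0015, 0.0015, -1.0]] pos [614.36 152.95 247.84] F [0.63 0.34 0.2 ] T [-0.    0.02  0.04] j [ 0.06  0.54  1.04 -0.    1.56 -2.4 ]
```

View pics/wrist17.png

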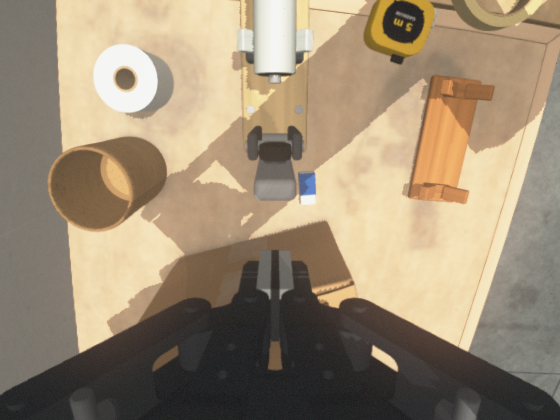

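View pics/side17z.png

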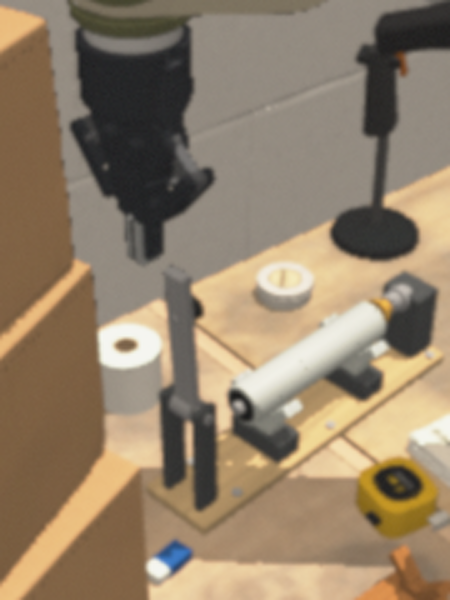

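Run:
```python
from h import *
z=load("pics/wrist17.npz"); P=cloud(z); d=z["d"]
R=np.array([[-0.6288, -0.7775, -0.0021], [-0.7775, 0.6288, -0.0002], [0.0015, 0.0015, -1.0]]); p=np.array([614.36,152.95,247.84])
L=(P-p)@R
for u,v in [(275,262),(275,270),(275,280),(265,258),(285,258),(275,252),(265,253),(285,253),(275,180),(275,195),(260,190),(290,190),(275,150)]: print((u,v),L[v,u].round(1),P[v,u,2].round(1),z["im"][v,u])
m=(d>0)&(P[...,2]>238)&(P[...,2]<262)&(abs(L[...,1])<20)&(L[...,0]>0); q=L[m]
print("arm top",len(q),np.percentile(q,[2,50,98],axis=0).round(1),np.percentile(P[m][:,2],[50,98]))
```

```text
(275, 262) [ 10.7   1.5 -46.9] 294.8 [56 46 42]
(275, 270) [ 11.3   1.5 -55.1] 303.0 [55 48 42]
(275, 280) [ 10.8   1.6 -62.2] 310.0 [49 41 39]
(265, 258) [ 11.2  -2.7 -44.2] 292.1 [107 104  96]
(285, 258) [ 11.4   5.7 -44.6] 292.5 [121 117 109]
(275, 252) [ 11.5   1.5 -38.9] 286.7 [65 55 48]
(265, 253) [ 11.2  -2.8 -39.2] 287.0 [110 106 100]
(285, 253) [ 10.7   5.9 -38.3] 286.1 [119 116 109]
(275, 180) [35.7  1.5 -4. ] 251.9 [132 125 117]
(275, 195) [  73.1    1.7 -174.2] 422.2 [155 147 140]
(260, 190) [31.  -6.1 -6.1] 254.0 [163 156 148]
(290, 190) [31.   9.2 -6.2] 254.1 [160 151 145]
(275, 150) [47.1  1.5 26.2] 221.7 [68 61 51]
arm top 1129 [[25.4 -8.8 -6.9]
 [32.8  1.  -5.2]
 [37.1 11.3  8.2]] [253.09874867 254.83855478]
```

```bash
python3 -m creep '[{"grip":0,"linear":[0,0,16],"rot":[0,0,0]},{"grip":0,"linear":[0,0,16],"rot":[0,0,0]},{"grip":0,"linear":[0,0,15],"rot":[0,0,0]},{"grip":0,"linear":[0,0,0],"rot":[0,0,0]},{"grip":0,"linear":[0,0,0],"rot":[0,0,0]}]'; python3 goto.py 610 150 198; python3 -m creep '[{"grip":0,"linear":[5,0,0],"rot":[0,0,0]},{"grip":0,"linear":[5,0,0],"rot":[0,0,0]},{"grip":0,"linear":[5,0,0],"rot":[0,0,0]},{"grip":0,"linear":[5,0,0],"rot":[0,0,0]}]'; python3 goto.py 610 150 198; python3 snap.py wrist 18; python3 snap.py side 18; python3 -c "
import cv2
im=cv2.imread('pics/side18.png')[60:300,170:350]; cv2.imwrite('pics/side18z.png',cv2.resize(im,None,fx=2.5,fy=2.5,interpolation=2))"
```

```text
time_s: 17.65
eef_pos: [614.2, 151.9, 202.4]
ee_rot: [-0.0, -0.43, 0.903, 0.0]
force: [0.9, 0.2, 0.9]
grip_width: -0.002
lin [4.1  2.08 4.36] R [[-0.6301, -0.7765, -0.0009], [-0.7765, 0.6301, -0.0001], [0.0006, 0.0006, -1.0]] pos [614.2  151.87 202.36] F [0.93 0.22 0.89] T [-0.06  0.02  0.04] j [ 0.06  0.56  1.13 -0.    1.45 -2.4 ]
time_s: 17.98
eef_pos: [602.0, 136.5, 203.1]
ee_rot: [0.001, -0.43, 0.903, -0.0]
force: [1.6, 1.7, 1.1]
grip_width: 0.0
lin [-15.47   2.31   5.17] R [[-0.6296, -0.7769, 0.002], [-0.7769, 0.6296, 0.0004], [-0.0016, -0.0013, -1.0]] pos [602.04 136.52 203.15] F [1.56 1.74 1.06] T [ 0.17 -0.21  0.01] j [ 0.03  0.52  1.19  0.    1.43 -2.43]
```

View pics/wrist18.png

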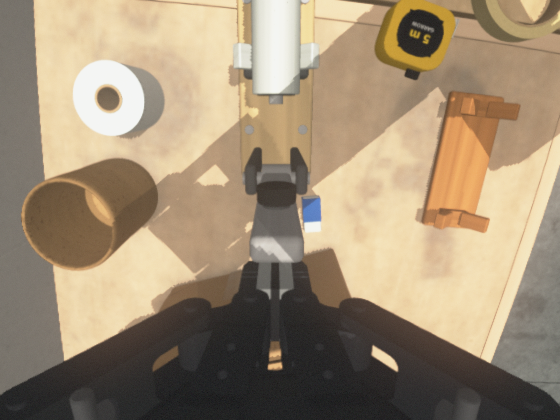

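View pics/side18z.png

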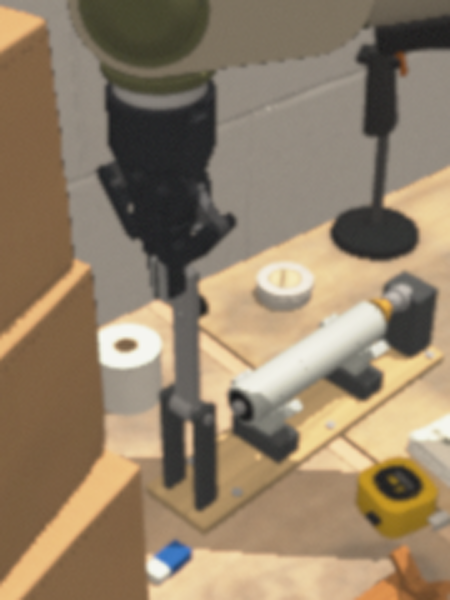

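```bash
python3 -m creep '[{"grip":0,"linear":[7,0,1],"rot":[0,0,0]},{"grip":0,"linear":[7,0,1.5],"rot":[0,0,0]},{"grip":0,"linear":[7,0,2],"rot":[0,0,0]},{"grip":0,"linear":[7,0,2],"rot":[0,0,0]},{"grip":0,"linear":[7,0,2],"rot":[0,0,0]},{"grip":0,"linear":[6,0,2],"rot":[0,0,0]}]'; python3 goto.py 610 150 198; python3 snap.py side 19; python3 -c "
import cv2
im=cv2.imread('pics/side19.png')[60:300,170:350]; cv2.imwrite('pics/side19z.png',cv2.resize(im,None,fx=2.5,fy=2.5,interpolation=2))"
```

```text
time_s: 18.58
eef_pos: [575.6, 104.3, 191.5]
ee_rot: [-0.0, -0.43, 0.903, -0.0]
force: [0.9, 0.1, 2.2]
grip_width: 0.0
lin [-57.13   2.07  -6.5 ] R [[-0.6297, -0.7768, -0.0002], [-0.7768, 0.6297, -0.0001], [0.0002, 0.0001, -1.0]] pos [575.63 104.32 191.51] F [0.87 0.07 2.22] T [ 0.15 -0.09  0.03] j [-0.02  0.45  1.32 -0.    1.37 -2.48]
```

View pics/side19z.png

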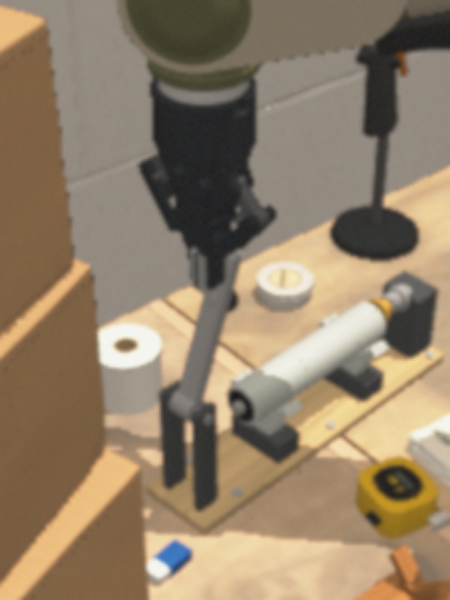

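```bash
python3 -m creep '[{"grip":0,"linear":[6.3,0,2.6],"rot":[0,0,0]},{"grip":0,"linear":[6.3,0,2.6],"rot":[0,0,0]},{"grip":0,"linear":[6.3,0,2.6],"rot":[0,0,0]},{"grip":0,"linear":[5.8,0,3.6],"rot":[0,0,0]},{"grip":0,"linear":[5.8,0,3.6],"rot":[0,0,0]},{"grip":0,"linear":[5.8,0,3.6],"rot":[0,0,0]},{"grip":0,"linear":[5.1,0,4.6],"rot":[0,0,0]},{"grip":0,"linear":[5.1,0,4.6],"rot":[0,0,0]},{"grip":0,"linear":[5.1,0,4.6],"rot":[0,0,0]},{"grip":0,"linear":[4.2,0,5.4],"rot":[0,0,0]},{"grip":0,"linear":[4.2,0,5.4],"rot":[0,0,0]},{"grip":0,"linear":[4.2,0,5.4],"rot":[0,0,0]}]'; python3 goto.py 610 150 198; python3 snap.py side 20; python3 -c "
import cv2
im=cv2.imread('pics/side20.png')[60:300,170:350]; cv2.imwrite('pics/side20z.png',cv2.resize(im,None,fx=2.5,fy=2.5,interpolation=2))"
```

```text
time_s: 19.63
eef_pos: [535.5, 54.9, 142.5]
ee_rot: [0.0, -0.43, 0.903, 0.0]
force: [0.1, 1.2, 0.6]
grip_width: 0.001
lin [-120.79    2.03  -55.5 ] R [[-0.6295, -0.777, 0.0], [-0.777, 0.6295, 0.0001], [-0.0001, 0.0, -1.0]] pos [535.54  54.87 142.49] F [0.09 1.25 0.56] T [ 0.09 -0.08  0.01] j [-0.12  0.39  1.54  0.    1.21 -2.58]
```

View pics/side20z.png

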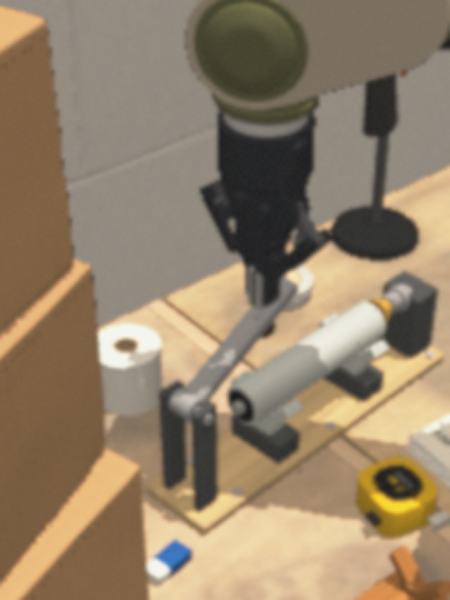

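```bash
python3 -m creep '[{"grip":0,"linear":[2.4,0,4.5],"rot":[0,0,0]},{"grip":0,"linear":[2.4,0,4.5],"rot":[0,0,0]},{"grip":0,"linear":[2.4,0,4.5],"rot":[0,0,0]},{"grip":0,"linear":[2.4,0,4.5],"rot":[0,0,0]},{"grip":0,"linear":[1.6,0,4],"rot":[0,0,0]},{"grip":0,"linear":[1.6,0,4],"rot":[0,0,0]},{"grip":0,"linear":[1.6,0,3],"rot":[0,0,0]},{"grip":0,"linear":[1,0,2],"rot":[0,0,0]},{"grip":0,"linear":[0,0,0],"rot":[0,0,0]},{"grip":0,"linear":[0,0,0],"rot":[0,0,0]}]'; python3 goto.py 610 150 198; python3 snap.py side 21;python3 snap.py wrist 21; python3 -c "
import cv2
im=cv2.imread('pics/side21.png')[120:300,200:380]; cv2.imwrite('pics/side21z.png',cv2.resize(im,None,fx=3.3,fy=3.3,interpolation=2))"
```

```text
time_s: 20.52
eef_pos: [526.0, 43.1, 112.0]
ee_rot: [-0.0, -0.43, 0.903, 0.0]
force: [-0.2, 0.1, -0.3]
grip_width: 0.001
lin [-135.86    2.02  -85.99] R [[-0.6295, -0.777, -0.0003], [-0.777, 0.6295, -0.0001], [0.0002, 0.0001, -1.0]] pos [526.03  43.15 112.04] F [-0.18  0.14 -0.33] T [ 0.01 -0.05  0.02] j [-0.14  0.41  1.61 -0.    1.13 -2.6 ]
```

View pics/side21z.png

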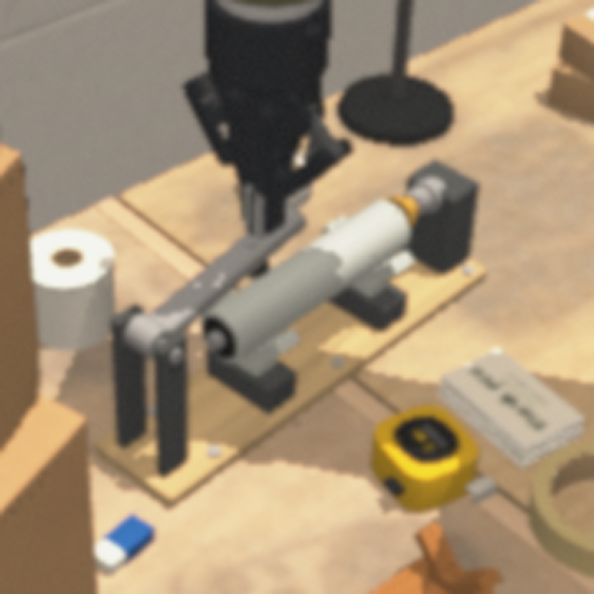

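View pics/wrist21.png

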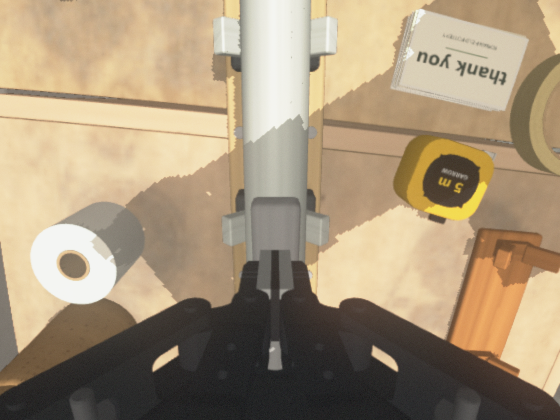

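```bash
python3 -m creep '[{"grip":0,"linear":[0.7,0,3],"rot":[0,0,0]},{"grip":0,"linear":[0.5,0,3],"rot":[0,0,0]},{"grip":0,"linear":[0.4,0,3],"rot":[0,0,0]},{"grip":0,"linear":[0.2,0,3],"rot":[0,0,0]},{"grip":0,"linear":[0.1,0,2],"rot":[0,0,0]},{"grip":0,"linear":[0,0,2],"rot":[0,0,0]},{"grip":0,"linear":[0,0,0],"rot":[0,0,0]}]'; python3 -m creep '[{"grip":0,"linear":[0,0,1.5],"rot":[0,0,0]},{"grip":0,"linear":[0,0,1.5],"rot":[0,0,0]}]'; python3 snap.py side 22; python3 -c "
import cv2
im=cv2.imread('pics/side22.png')[120:300,200:380]; cv2.imwrite('pics/side22z.png',cv2.resize(im,None,fx=3.3,fy=3.3,interpolation=2))"
```

```text
time_s: 21.2
eef_pos: [524.7, 41.8, 95.6]
ee_rot: [-0.0, -0.43, 0.903, 0.0]
force: [-0.6, 0.0, -0.5]
grip_width: 0.003
time_s: 21.37
eef_pos: [524.9, 41.7, 93.1]
ee_rot: [0.0, -0.43, 0.903, -0.0]
force: [0.2, -0.8, 0.8]
grip_width: 0.001
```

View pics/side22z.png

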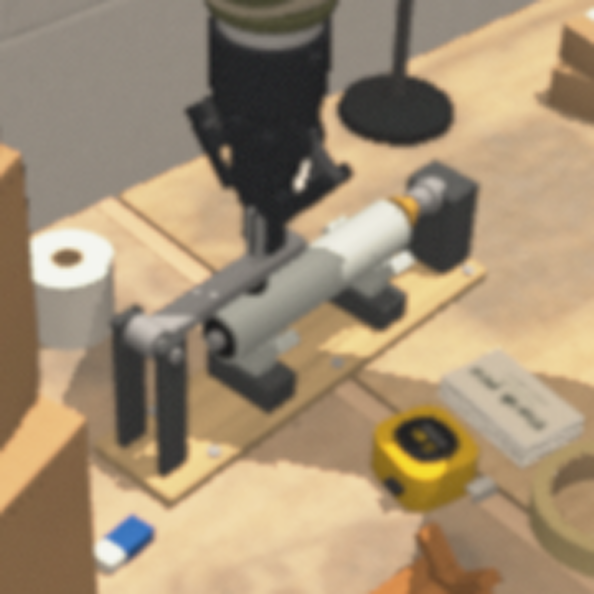

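```bash
python3 -m creep '[{"grip":0,"linear":[0,0,1],"rot":[0,0,0]},{"grip":0,"linear":[0,0,1],"rot":[0,0,0]},{"grip":0,"linear":[0,0,0],"rot":[0,0,0]}]'; python3 -m creep '[{"grip":0,"linear":[0,0,1],"rot":[0,0,0]},{"grip":0,"linear":[0,0,0],"rot":[0,0,0]}]';python3 -m creep '[{"grip":0,"linear":[0,0,1],"rot":[0,0,0]},{"grip":0,"linear":[0,0,0],"rot":[0,0,0]}]'
```

```text
time_s: 21.67
eef_pos: [524.9, 41.7, 90.9]
ee_rot: [-0.0, -0.43, 0.903, 0.0]
force: [0.2, -0.7, 0.4]
grip_width: 0.003
time_s: 21.83
eef_pos: [524.9, 41.7, 90.0]
ee_rot: [0.0, -0.43, 0.903, 0.0]
force: [-0.5, 1.1, 0.3]
grip_width: 0.005
time_s: 22.0
eef_pos: [524.9, 41.7, 89.0]
ee_rot: [0.0, -0.43, 0.903, 0.0]
force: [0.8, 0.1, -0.0]
grip_width: -0.002
```

```bash
python3 -m creep '[{"grip":0,"linear":[0,0,1],"rot":[0,0,0]},{"grip":0,"linear":[0,0,0],"rot":[0,0,0]}]';python3 -m creep '[{"grip":0,"linear":[0,0,1],"rot":[0,0,0]},{"grip":0,"linear":[0,0,0],"rot":[0,0,0]}]'
```

```text
time_s: 22.17
eef_pos: [524.9, 41.7, 88.0]
ee_rot: [-0.0, -0.43, 0.903, 0.0]
force: [0.2, 0.7, 0.3]
grip_width: 0.001
time_s: 22.33
eef_pos: [524.9, 41.7, 87.1]
ee_rot: [0.0, -0.43, 0.903, -0.0]
force: [0.1, 1.0, 1.3]
grip_width: -0.004
```

```bash
python3 -m creep '[{"grip":0,"linear":[0,0,1],"rot":[0,0,0]},{"grip":0,"linear":[0,0,0],"rot":[0,0,0]}]';python3 -m creep '[{"grip":0,"linear":[0,0,1],"rot":[0,0,0]},{"grip":0,"linear":[0,0,0],"rot":[0,0,0]}]'; python3 snap.py wrist 23; python3 snap.py side 23; python3 -c "
import cv2
im=cv2.imread('pics/side23.png')[170:260,230:330]; cv2.imwrite('pics/side23z.png',cv2.resize(im,None,fx=6,fy=6,interpolation=2))"
```

```text
time_s: 22.5
eef_pos: [524.9, 41.7, 86.2]
ee_rot: [0.0, -0.43, 0.903, -0.0]
force: [-1.3, 0.0, 3.2]
grip_width: 0.004
time_s: 22.67
eef_pos: [524.9, 41.7, 85.2]
ee_rot: [0.0, -0.43, 0.903, -0.0]
force: [-2.1, -0.5, 4.2]
grip_width: -0.003
```

View pics/side23z.png

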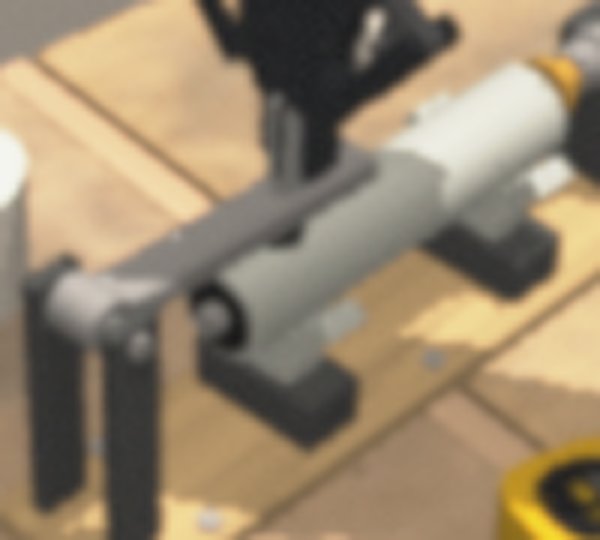

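```bash
python3 -m creep '[{"grip":0,"linear":[0,0,0.8],"rot":[0,0,0]},{"grip":0,"linear":[0,0,0],"rot":[0,0,0]},{"grip":0,"linear":[0,0,0],"rot":[0,0,0]}]';python3 -m creep '[{"grip":0,"linear":[0,0,0.3],"rot":[0,0,0]},{"grip":0,"linear":[0,0,0],"rot":[0,0,0]},{"grip":0,"linear":[0,0,0],"rot":[0,0,0]}]'
```

```text
time_s: 23.02
eef_pos: [524.9, 41.7, 84.4]
ee_rot: [0.0, -0.43, 0.903, -0.0]
force: [-2.6, -1.1, 5.1]
grip_width: 0.002
time_s: 23.27
eef_pos: [524.9, 41.7, 84.2]
ee_rot: [0.0, -0.43, 0.903, -0.0]
force: [-2.9, -0.2, 5.6]
grip_width: -0.001
```

```bash
python3 -m creep '[{"grip":0,"linear":[0,0,-1],"rot":[0,0,0]},{"grip":0,"linear":[0,0,-1],"rot":[0,0,0]},{"grip":0,"linear":[0,0,-2],"rot":[0,0,0]},{"grip":0,"linear":[0,0,-5],"rot":[0,0,0]},{"grip":0,"linear":[0,0,-15],"rot":[0,0,0]},{"grip":0,"linear":[0,0,-25],"rot":[0,0,0]},{"grip":0,"linear":[0,0,-30],"rot":[0,0,0]},{"grip":0,"linear":[0,0,-30],"rot":[0,0,0]},{"grip":0,"linear":[0,0,-10],"rot":[0,0,0]},{"grip":0,"linear":[0,0,0],"rot":[0,0,0]},{"grip":0,"linear":[0,0,0],"rot":[0,0,0]}]'; python3 lat.py 24;  python3 snap.py side 24; python3 -c "
import cv2
im=cv2.imread('pics/side24.png')[140:260,220:360]; cv2.imwrite('pics/side24z.png',cv2.resize(im,None,fx=5,fy=5,interpolation=2))"
```

```text
time_s: 24.18
eef_pos: [524.7, 41.8, 202.4]
ee_rot: [-0.0, -0.43, 0.903, 0.0]
force: [-0.5, 0.8, -0.6]
grip_width: 0.002
pos [524.66  41.79 202.4 ] F [-0.52  0.8  -0.58]
tip -1 173 x [ 99.84 109.74] y [-34.8  -29.04 -24.3 ] h [70.3 74.5 77.4]
tip 1 217 x [ 99.83 109.66] y [24.17 29.74 36.9 ] h [70.  73.9 77.1]
roller y [-16.93  19.93] 1.5 H 331.8
```

View pics/side24z.png

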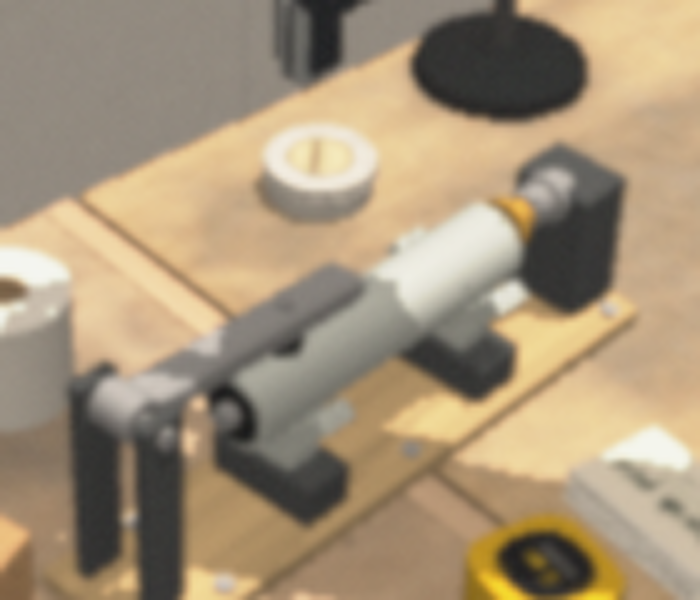

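View pics/wrist24.png

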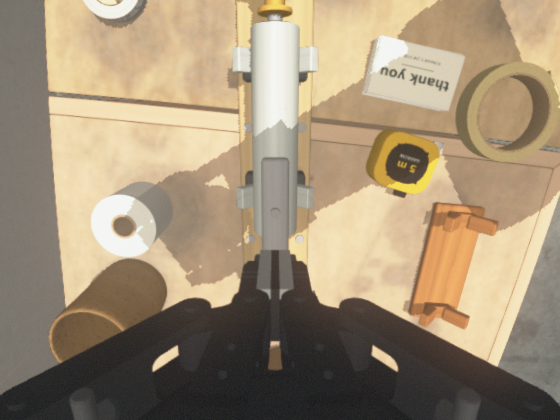

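Run:
```python
from h import *
u=np.array([.6295,.777,0])
for t in ("11","12","14","15","16","24"):
    z=load(f"pics/wrist{t}.npz"); P=cloud(z); d=z["d"]; S=P@u; Z=P[...,2]
    lat=P@np.array([-.777,.6295,0])
    # roller: body points near top ridge
    c0=(505*-.777+18*.6295)
    m=(d>0)&(Z>90)&(Z<100)&(abs(lat-c0)<12)
    s=S[m]; e=np.percentile(s,0.5)
    v=(d>0)&(Z>66)&(Z<82)&(abs(abs(lat-c0)-30)<4)
    sv=S[v]; h,b=np.histogram(sv,bins=np.arange(240,460,1))
    occ=b[:-1][h>=max(3,h.max()*.25)]
    a=occ[occ<320]
    print(t,"body -x end",e.round(1),"vee_a",a.min() if len(a) else None,a.max() if len(a) else None,len(a), "rel", (e-(a.min()+a.max()+1)/2).round(2) if len(a) else None)
z=load("pics/wrist24.npz"); P=cloud(z)
for p in [(275,165),(275,180),(275,200),(275,212),(275,230)]: 
    q=P[p[1],p[0]]; print(p,q.round(1),((q-[491.9,4,0])@u).round(1))
```

```text
11 body -x end 240.2 vee_a 243 262 20 rel -12.82
12 body -x end 221.2 vee_a 243 314 20 rel -57.79
14 body -x end 215.1 vee_a 243 308 20 rel -60.89
15 body -x end 216.7 vee_a 243 319 35 rel -64.78
16 body -x end 177.5 vee_a 243 262 20 rel -75.51
24 body -x end 216.9 vee_a 243 262 20 rel -36.06
(275, 165) [506.2  21.3 115.2] 22.4
(275, 180) [513.4  30.2 117.1] 33.9
(275, 200) [523.6  42.8 117.1] 50.1
(275, 212) [529.1  49.6 120.9] 58.8
(275, 230) [539.3  62.1 118.5] 74.9
```

```bash
python3 snap.py top 25
python3 - <<'E'
from h import *
u=np.array([.6295,.777,0]); w=np.array([-.777,.6295,0])
for f in ("side22","side23","side24","wrist23","wrist24","top25"):
    z=load(f"pics/{f}.npz"); P=cloud(z); d=z["d"]; s=(P-[491.9,4,0])@u; l=(P-[491.9,4,0])@w
    lo,hi=(75,125) if f[0]=="s" or f[0]=="t" else (20,30)
    m=(d>0)&(s>lo)&(s<hi)&(abs(l+1)<9)&(P[...,2]>105)&(P[...,2]<132)
    if m.sum()>10:
        c=np.polyfit(s[m],P[...,2][m],1); print(f,m.sum(),np.median(P[...,2][m]).round(2),"z@50",np.polyval(c,50).round(2),"deg",np.degrees(np.arctan(c[0])).round(2))
for n,f in (("top0","top25"),("side0","side24")):
    for name,(lo,hi,X,Y) in dict(tape=((20,90,255),(35,255,255),(410,120),0),eraser=((100,120,60),(125,255,255),(595,200),0)).items():
        r=[]
        for g in (n,f):
            z=load(f"pics/{g}.npz"); P=cloud(z); hsv=cv2.cvtColor(z["im"],cv2.COLOR_RGB2HSV)
            m=(cv2.inRange(hsv,np.array([20,150,120]) if name=="tape" else np.array(lo),np.array(hi))>0)&(np.hypot(P[...,0]-X[0],P[...,1]-X[1])<60)
            r.append((m.sum(),np.median(P[m],axis=0).round(1) if m.any() else None))
        print(f,name,r)
E
```

```text
side22 122 121.15 z@50 121.32 deg -0.22
side23 122 117.09 z@50 114.73 deg 2.54
side24 109 117.51 z@50 115.03 deg 2.78
wrist23 861 115.28 z@50 116.79 deg 3.47
wrist24 293 116.23 z@50 117.91 deg 3.8
top25 25 120.3 z@50 116.92 deg 2.56
top25 tape [(np.int64(426), array([407.1, 112.5,  34.5])), (np.int64(0), None)]
top25 eraser [(np.int64(78), array([594. , 193.4,  13.2])), (np.int64(78), array([594.1, 193.4,  12.8]))]
side24 tape [(np.int64(542), array([409.7, 133. ,  31.7])), (np.int64(524), array([409.5, 134.2,  31.5]))]
side24 eraser [(np.int64(76), array([593.3, 197.3,  11.6])), (np.int64(74), array([593.5, 197.2,  11.8]))]
```

```bash
python3 -c "
from rig import ctrl,sensors
print(sensors.sense()['time_s'],sensors.sense()['force'])
print(ctrl.finish_job())"
```

```text
24.3333 [ 0.46471885 -0.30130465 -0.04680693]
the job is handed in; nothing more can be done
None
```

I set the roller in both Vs, slid it against the spring pin, let go, closed the clamp on it and handed the job in at 24.3 s. The hand-in reports no verdict.

**What I did**
- **Seating:** I felt the Vs at an axis height of about 76 mm.
- **Pin:** I pushed with about 5 N and held it for about half a second before letting go. That figure is my estimate after allowing for friction in the Vs.
- **Clamp:** I swung the arm over and pressed it down with about 5.6 N measured at the wrist.

**Last checks**
- **Roller:** it is centred in the Vs within a few tenths of a millimetre.
- **Pin still pressed:** the roller sprang back about 1.7 mm on release and then stayed put. About 4 mm of compression remains, which should be roughly 3 N. This is worked out from the position, not measured.
- **Clamp arm:** it lies about 2.5–3.8° below level, depending on the camera. The push point is about 117 mm up, and the arm stayed down after I withdrew. I did not measure the remaining pad force.
- **Bystanders:** the eraser has not moved in either fixed camera view. The tape measure moved no more than about 1 mm in the side view, but the arm hid it from the top camera at the end.
- **Robot:** it stands clear of everything.

**What disagreed**
- **Fingertip position:** the fingertips end about 32–37 mm short of the reported TCP. My first grasp attempt therefore closed on the top of the roller and pushed on it with about 13 N. I opened the fingers, went lower and took it properly.
- **Cameras:** the top and side cameras differed by up to about 4 mm in y. I used the wrist camera for the final alignment.

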